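Weigh the spent colour tubes and stack their tray on the recycling bin

ROBOT

A 6-joint arm with a two-finger parallel gripper is mounted at the origin on a cart in front of the work surface, level with it; the furniture and walls round the work are solid. World frame = base frame: x ahead of the robot, y to its left, z up, the work surface at z = 0. Lengths are in m, angles in degrees, forces in N, time in s.
With the tool pointing down it reaches from about 0.375 to 0.975 m from the base axis. Payload 3.8 kg.
Tool frame: the origin (TCP) lies midway between the tips of the shut fingers; the grasp point (between the pads) lies 19 mm behind it (bot.grasp_offset is the distance from the TCP to the grasp point, in m); y points along the fingers, x is the direction in which the jaws open and shut, and the axes are right-handed (so a half turn about y gives the same grasp; the last joint's range is limited). The gripper opens to 85 mm and grips with 20 to 120 N. Pads are 22 mm wide; open, the fingers measure 114 mm over their backs; the gripper's body (76 mm by 85 mm) begins 54 mm behind the grasp point. The pads swing forward as they close: fully open they stand 13 mm farther back than shut.
Start: joints at [73.803, 15.12, 91.902, -0, 72.978, -2.114], TCP at [0.164, 0.655, 0.231] pointing down, gripper open.
Joint ranges: [-150.88, 150.88], [-54.13, 125.18], [17.81, 147.31], [-75.09, 255.09], [0, 152.58], [-146.25, 146.25]. Speed limits (degrees/s): [147.25, 147.25, 180, 180, 180, 180].

INTERFACE

Orientations are given as [roll, pitch, yaw] about the fixed x, y, z axes, in that order (R = Rz(yaw) Ry(pitch) Rx(roll)).
In Python, from cell import bot gives the robot as it stands.
- The arm moves only by the tool apply_moves, never from a script. Its argument "motion" is a list of rows, each an object with "xyz": the shift along the tool's x, y, z in m, a list of three; "yaw": the turn about the tool's y in degrees. A call has 1 to 12 rows; each row shifts and turns the commanded pose from where the row before left it, along the tool's axes as they then stand; what a row does not reach is not made up. A row lasts 1/8 s, in which the tool goes at most 62.5 mm and 10.7 degrees, less where a joint would pass 70% of its speed; a pose out of reach is approached as far as the arm can. A call is refused whole if a number of a shift passes 0.0625 or a number of a turn 10.7, either way. A call with a gripper value outside its range is refused whole. "hand" is the opening, from -1 (shut) to 1 (fully open), set as the call begins (left out, the last holds). The fingers move at their own pace and stop on an object; "squeeze" is the grip in N (left out, the last holds). Time passes only in rows, so rows that do not move let the fingers close. It gives the time, the measured TCP pose, the force and the opening at its end, in the units of the state.
- bot.get_obs(): the state, without advancing time (a new reading comes with each control period).
- bot.get_image(name): name is "scene" or "top" or "wrist"; returns (picture, depth): 480x640x3 uint8, blue, green, red; 480x640 float32, m along the optical axis (not along the pixel's ray), 0 where there is no reading.
- bot.camera_params(name): a dict with "fx", "fy", "cx", "cy" (pixels), "D" ([k1, k2, p1, p2, k3] as OpenCV has them; the pictures are not rectified), "rvec" (rotation vector, rad) and "tvec" (3), from world to camera coordinates, as OpenCV has them; the wrist camera has in their place "T_tool_cam" (4x4, takes a point from camera to tool coordinates, whose origin is the TCP and whose axes are the tool frame's). Camera axes: x right, y down, z forward; pixel columns grow to the right and rows downward; lengths in m; the calibration is good to about 2 mm. A picture is of the moment at which its call begins: read the wrist's pose just before it. camera_params takes no time and is no camera call.
- bot.finish_job(): hands the job in, once; it reports no verdict.
The state is a dict: "clock": time; "q": joint angles; "joint_velocities": joint speeds; "joint_efforts": joint torques, N m; "tool_pos": TCP position; "tool_rot": TCP orientation; "wrist_force": force on the tool from outside, world axes, zero at the start; "moment": the same for the moment, N m; "width": opening from 0.0 (shut) to 1.0 (fully open).
Only numpy, scipy, OpenCV 4.12 (cv2) and the standard library are available. Lean on these libraries where they do the work, as an engineer would, in place of code of your own. Each camera call takes 0.05 s, during which the arm holds its last target. There are 200 camera calls.

TASK

Weigh the spent colour tubes for the metal collection: stand the empty blue tray on the scale's pan, let go and press the orange tare button while it is still empty (never once a tube is in it), then lay every tube that lies on the counter in the tray and keep off it for a few seconds, so that the scale can settle. After that carry the tray level by its bar handle and lower it onto the grey bin until all four lugs have dropped into the corner sockets and it sits flush, all tubes still in it. Leave the rest alone: the tubes in the basket are still in use.

Things in the scene. Friction and masses are not known exactly. Their poses are not given: they have to be found in the camera images.
- tray: square blue tray, 200 x 200 mm, with a bar handle over its middle. Origin: centre, at the height of the four lug tips it stands on; z up. Lugs 16 mm round, tapered to 9 mm over the lowest 3.5 mm, 10 mm long, at x, y = +-84 mm. Floor underside z 10, floor top z 14, wall tops z 55, inside 192 x 192. Handle bar along body x at y 0: black grip 110 mm long, 16 wide, 16 high, centre z 73. 0.3-0.45 kg.
- tray_grip (a point): centre of the tray's black handle grip, 73 mm above the lug tips; the bar runs along the tray's x, 16 mm wide and 16 mm high, free space of 51 mm under it
- bin: grey open bin, 200 x 200 mm, rim 85 mm above its underside, loose, about 0.9 kg, three empty bottles lie fast inside (leave them). Origin: centre of its underside. In each corner, at x, y = +-84 mm, a square socket 19.5 mm wide, 13 mm deep from the rim, takes a tray lug. Seated, the tray's floor rests on the rim and its origin is 75 mm above the bin's; any quarter turn fits.
- pan_center (a point): centre of the scale's square steel pan, on its top, 42 mm above the counter; the pan is 230 x 232 mm, axes as the scale's: x away from the button strip. The scale is a white slab 290 x 240 mm, fixed; a tray within 20 mm of the centre and squared to it has all its lugs on the pan
- scale: white bench scale, fixed on the counter; origin at the counter under the middle of its 290 x 240 mm body, x from the front strip (display, tare button; nearest the robot) to the pan
- tare (a joint): travel of the orange tare button, 0 up, 0.005 m fully down (about 4 N, springs back); it counts as pressed past 0.0035
- tare_top (a point): middle of the top of the orange round tare button, 30 mm across, in the scale's front strip to the right of the display; press straight down
- tube_0: squeezed-out white hair-colour tube lying flat, 151 x 47 x 31 mm (length x width at the tail x height at the cap). Origin: centre of its underside; body y runs along the tube, +y to the cap. Tail end thin, about 3 mm high; at mid-length about 36 mm wide and 20 high; take it across the width 10 mm from the origin towards the cap (about its balance). About 0.05 kg. May be absent.
- tube_1: squeezed-out blue-capped hair-colour tube lying flat, 161 x 51 x 38 mm (length x width at the tail x height at the cap). Origin: centre of its underside; body y runs along the tube, +y to the cap. Tail end thin, about 3 mm high; at mid-length about 41 mm wide and 24 high; take it across the width 10 mm from the origin towards the cap (about its balance). About 0.05 kg. May be absent.
- tube_2: squeezed-out white hair-colour tube lying flat, 171 x 54 x 38 mm (length x width at the tail x height at the cap). Origin: centre of its underside; body y runs along the tube, +y to the cap. Tail end thin, about 3 mm high; at mid-length about 43 mm wide and 24 high; take it across the width 10 mm from the origin towards the cap (about its balance). About 0.05 kg. May be absent.
- tube_3: squeezed-out white hair-colour tube lying flat, 151 x 47 x 31 mm (length x width at the tail x height at the cap). Origin: centre of its underside; body y runs along the tube, +y to the cap. Tail end thin, about 3 mm high; at mid-length about 36 mm wide and 20 high; take it across the width 10 mm from the origin towards the cap (about its balance). About 0.05 kg. May be absent.
- jar: round cream pot, 58 mm across, 37 high; a bystander, leave it. Origin: centre of its underside

How it is judged (in metres and radians):
On the way, in this order (a step that is already met when the one before it is completed fails the run):
1. the empty tray stands on the scale's pan, let go (horizontal distance between tray and pan_center below 0.03 m and z of tray in the frame of pan_center between -0.004 and 0.004 m and angle between tray's own z axis and vertical below 0.04 rad and contact force between tray and scale above 1 N and contact force between the fingers and tray below 0.1 N and horizontal distance between each of tube_0, tube_1, tube_2, tube_3 and tray above 0.13 m), for 0.2 s.
2. tare is pressed while the empty tray stands on the pan (value of joint tare above 0.0035 m and horizontal distance between tray and pan_center below 0.03 m and z of tray in the frame of pan_center between -0.004 and 0.004 m and angle between tray's own z axis and vertical below 0.04 rad and contact force between tray and scale above 1 N and horizontal distance between each of tube_0, tube_1, tube_2, tube_3 and tray above 0.13 m), for 0.05 s.
3. all tubes lie in the tray on the pan, nothing touched by the fingers, for a second and a half (horizontal distance between tray and pan_center below 0.03 m and z of tray in the frame of pan_center between -0.004 and 0.004 m and angle between tray's own z axis and vertical below 0.04 rad and contact force between tray and scale above 1 N and x of tube_0 in the frame of tray between -0.095 and 0.095 m and y of tube_0 in the frame of tray between -0.095 and 0.095 m and z of tube_0 in the frame of tray between 0.005 and 0.075 m and x of tube_1 in the frame of tray between -0.095 and 0.095 m and y of tube_1 in the frame of tray between -0.095 and 0.095 m and z of tube_1 in the frame of tray between 0.005 and 0.075 m and x of tube_2 in the frame of tray between -0.095 and 0.095 m and y of tube_2 in the frame of tray between -0.095 and 0.095 m and z of tube_2 in the frame of tray between 0.005 and 0.075 m and x of tube_3 in the frame of tray between -0.095 and 0.095 m and y of tube_3 in the frame of tray between -0.095 and 0.095 m and z of tube_3 in the frame of tray between 0.005 and 0.075 m and contact force between the fingers and tray below 0.1 N and contact force between the fingers and tube_0 below 0.1 N and contact force between the fingers and tube_1 below 0.1 N and contact force between the fingers and tube_2 below 0.1 N and contact force between the fingers and tube_3 below 0.1 N), for 1.5 s.
At the end, for the whole second after the job is handed in: The tray sits flush on the bin with its four lugs in the sockets (origins within 4 mm sideways, tray origin 75 mm above the bin's to 2.5 mm up and 3.5 mm down, level to 0.025 rad), bin upright on the counter, all tubes in the tray, everything let go and at rest (horizontal distance between tray and bin below 0.004 m and z of tray in the frame of bin between 0.0715 and 0.0775 m and angle between the z axis of tray and the z axis of bin, either way round below 0.025 rad and angle between bin's own z axis and vertical below 0.03 rad and height (world z) of bin below 0.006 m and linear speed of each of tray, bin below 0.02 m/s and x of tube_0 in the frame of tray between -0.095 and 0.095 m and y of tube_0 in the frame of tray between -0.095 and 0.095 m and z of tube_0 in the frame of tray between 0.005 and 0.075 m and x of tube_1 in the frame of tray between -0.095 and 0.095 m and y of tube_1 in the frame of tray between -0.095 and 0.095 m and z of tube_1 in the frame of tray between 0.005 and 0.075 m and x of tube_2 in the frame of tray between -0.095 and 0.095 m and y of tube_2 in the frame of tray between -0.095 and 0.095 m and z of tube_2 in the frame of tray between 0.005 and 0.075 m and x of tube_3 in the frame of tray between -0.095 and 0.095 m and y of tube_3 in the frame of tray between -0.095 and 0.095 m and z of tube_3 in the frame of tray between 0.005 and 0.075 m); the robot touches nothing.
It fails at once if tare pressed while a tube is in the tray (value of joint tare above 0.0035 m and ((x of tube_0 in the frame of tray between -0.095 and 0.095 m and y of tube_0 in the frame of tray between -0.095 and 0.095 m and z of tube_0 in the frame of tray between 0.005 and 0.075 m) or (x of tube_1 in the frame of tray between -0.095 and 0.095 m and y of tube_1 in the frame of tray between -0.095 and 0.095 m and z of tube_1 in the frame of tray between 0.005 and 0.075 m) or (x of tube_2 in the frame of tray between -0.095 and 0.095 m and y of tube_2 in the frame of tray between -0.095 and 0.095 m and z of tube_2 in the frame of tray between 0.005 and 0.075 m) or (x of tube_3 in the frame of tray between -0.095 and 0.095 m and y of tube_3 in the frame of tray between -0.095 and 0.095 m and z of tube_3 in the frame of tray between 0.005 and 0.075 m))).
It fails at once if the tray is tipped by more than 0.6 rad (angle between tray's own z axis and vertical above 0.6 rad).
It fails at once if the cream pot is moved more than 60 mm (distance of jar from where it was at the start of the episode above 0.06 m).
Of tube_0, tube_1, tube_2, tube_3 only 2 to 4 are there at a start; the rules pass over those that are not, and their reading is None.
At some moment in a run one of tube_0, tube_1, tube_2, tube_3, bin may be knocked a few centimetres aside while the robot is not near it.
Once in a run the grip may slacken for a moment while it holds something.
It also fails if it takes over 210 s, if anything falls off the work surface, if the arm or the gripper's body presses on something with over 40 N, if the wrist force passes 120 N, or if a joint passes its speed limit or range.

## Working session

There is one attempt and no reset: what is moved stays moved. The work goes in short steps, Python scripts to look and compute and a tool call to move; the robot and the scene stay as the last step left them, time stands still between calls to the robot, and variables do not carry over. Pictures are saved under pics/ and viewed, about 12 in all and at most 16, crops included, and the job is handed in when it is done.

Besides the shell and the picture viewer there is one more tool, called after ">>>" by a JSON object that holds its "name" and its "arguments", one argument or row to a line. apply_moves: Moves the arm, as the interface text tells. Its arguments: {"type":"object","properties":{"motion":{"type":"array","items":{"type":"object","properties":{"xyz":{"type":"array","items":{"type":"number"}},"yaw":{"type":"number"}}}},"hand":{"type":"number"},"squeeze":{"type":"number"}},"required":["motion"]}

```bash
ls; mkdir -p pics; cat > h.py <<'E'
import numpy as np, cv2
from scipy.spatial.transform import Rotation as Ro
from cell import bot
def cam(name):
    p=bot.camera_params(name)
    K=np.array([[p['fx'],0,p['cx']],[0,p['fy'],p['cy']],[0,0,1]]);D=np.array(p['D'],float)
    if 'rvec' in p:
        R=cv2.Rodrigues(np.array(p['rvec'],float))[0];t=np.array(p['tvec'],float).ravel()
        return K,D,R.T,-R.T@t
    o=bot.get_obs();Rt=Ro.from_euler('xyz',o['tool_rot'],degrees=True).as_matrix()
    T=np.array(p['T_tool_cam']);return K,D,Rt@T[:3,:3],Rt@T[:3,3]+np.array(o['tool_pos'])
def grab(name,save=None):
    c=cam(name);im,d=bot.get_image(name)
    if save: cv2.imwrite('pics/'+save+'.png',im)
    return c,im,d
def plane(c,uv,z):
    K,D,R,o=c
    n=cv2.undistortPoints(np.array(uv,float).reshape(-1,1,2),K,D).reshape(-1,2)
    r=np.c_[n,np.ones(len(n))]@R.T
    return o+r*((z-o[2])/r[:,2])[:,None]
def cloud(c,d):
    K,D,R,o=c;v,u=np.mgrid[:480,:640]
    n=cv2.undistortPoints(np.c_[u.ravel(),v.ravel()].astype(float).reshape(-1,1,2),K,D).reshape(-1,2)
    z=d.ravel()[:,None];P=np.c_[n,np.ones(len(n))]*z@R.T+o
    P[z[:,0]<=0]=np.nan
    return P.reshape(480,640,3)
def proj(c,P):
    K,D,R,o=c
    return cv2.projectPoints(np.array(P,float).reshape(-1,1,3),cv2.Rodrigues(R.T)[0],-R.T@o,K,D)[0].reshape(-1,2)
E
python3 - <<'E'
from h import *
c,im,d=grab('top','top0');np.savez('top0.npz',im=im,d=d)
grab('scene','scene0')
print(bot.get_obs());print(cam('top')[2:],cam('scene')[3]);print(bot.camera_params('wrist'))
E
```

```text
pics
{'clock': 0.1, 'q': array([ 7.38027080e+01,  1.51661128e+01,  9.19738223e+01,  5.82625293e-04,
        7.29787341e+01, -2.11518536e+00]), 'joint_velocities': array([ 0.00074041,  0.05291073, -0.2169286 , -0.04421082, -0.17902924,
       -0.07513467]), 'joint_efforts': array([ 2.36224651e-04, -5.16699743e+01, -3.68595994e+01, -1.11350876e-04,
        6.11700467e-03,  1.84974186e-05]), 'tool_pos': array([0.16405818, 0.6540684 , 0.23006789]), 'tool_rot': array([-89.99506371,   0.11856776,  75.91772731]), 'wrist_force': array([ 0.19231041, -0.47780507,  0.42265308]), 'moment': array([-0.00234628,  0.02716054,  0.06428533]), 'width': 1.0018707992837337}
(array([[ 0.00728629, -0.99800217,  0.06275815],
       [-0.99996164, -0.00757693, -0.00439431],
       [ 0.00486105, -0.06272373, -0.99801909]]), array([0.41176407, 0.07911743, 1.62443013])) [-0.79289806  0.68212539  0.77782681]
{'fx': 398.026216777947, 'fy': 398.026216777947, 'cx': 316.9000582526353, 'cy': 245.12035531464372, 'D': array([-0.06016871,  0.        ,  0.        ,  0.        ,  0.        ]), 'T_tool_cam': array([[ 9.99998944e-01,  9.88973795e-04,  1.06493535e-03,
         6.70878557e-05],
       [-7.55756702e-04, -2.72021141e-01,  9.62290979e-01,
        -1.42286070e-01],
       [ 1.24136549e-03, -9.62290767e-01, -2.72020106e-01,
         6.86384647e-02],
       [ 0.00000000e+00,  0.00000000e+00,  0.00000000e+00,
         1.00000000e+00]])}
```

View pics/top0.png

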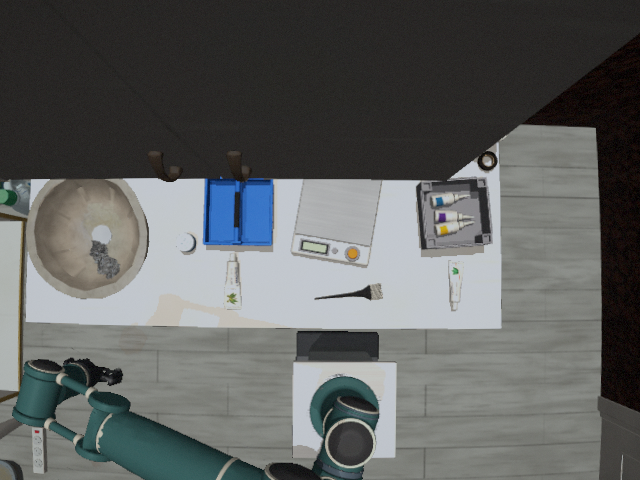

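View pics/scene0.png

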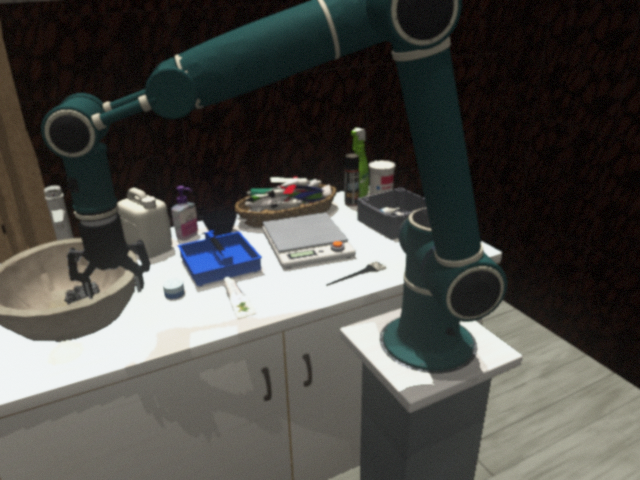

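Top view: tray centred near (238,212) with its handle running up and down, scale at (335,220) with the orange button at (352,254), bin at (455,213), jar at (186,242). Tubes lie at (233,280) and (456,285). An overhead cabinet hides the far part of the counter. The scene view shows the basket, which is off limits, behind the scale.

```bash
python3 - <<'E'
from h import *
z=np.load('top0.npz');im,d=z['im'],z['d'];c=cam('top');P=cloud(c,d)
for n,(u,v) in dict(cab=(300,100),cabedge=(300,172),counter=(270,300),hook=(160,165),pan=(340,205),tube=(233,280),tube2=(456,285),basin=(138,230),binrim=(420,230),brush=(350,294)).items(): print(n,P[v,u].round(3))
hsv=cv2.cvtColor(im,cv2.COLOR_BGR2HSV)
def rect(m,zz,name):
    cs=cv2.findContours(m.astype(np.uint8),cv2.RETR_EXTERNAL,cv2.CHAIN_APPROX_NONE)[0]
    for k in cs:
        if cv2.contourArea(k)<40: continue
        q=plane(c,k[:,0,:],zz)[:,:2].astype(np.float32)
        r=cv2.minAreaRect(q);print(name,np.round(r[0],4),np.round(r[1],4),round(r[2],1))
blue=(hsv[...,0]>100)&(hsv[...,0]<125)&(hsv[...,1]>140)&(hsv[...,2]>60)
roi=np.zeros((480,640),bool);roi[178:262,190:290]=1
rect(blue&roi,.055,'tray')
rect((hsv[...,2]<60)&roi&(P[...,2]>.05)&(P[...,2]<.1),.081,'grip')
org=(hsv[...,0]>8)&(hsv[...,0]<25)&(hsv[...,1]>130)
roi[:]=0;roi[240:270,335:370]=1
rect(org&roi,.03,'tare')
h=P[...,2]
roi[:]=0;roi[180:326,150:500]=1
m=(h>.008)&(h<.06)&roi
cv2.imwrite('pics/m.png',m*255)
roi[:]=0;roi[248:320,215:250]=1;rect(m&roi,.01,'tubeA')
roi[:]=0;roi[255:320,440:475]=1;rect(m&roi,.01,'tubeB')
roi[:]=0;roi[175:258,405:500]=1;rect((h>.04)&(h<.12)&roi,.085,'bin')
roi[:]=0;roi[183:270,280:392]=1;rect((h>.02)&(h<.06)&roi,.035,'scale')
E
```

```text
cab [0.57  0.098 1.163]
cabedge [0.57  0.11  0.828]
counter [0.337 0.229 0.005]
hook [0.554 0.287 0.956]
pan [0.627 0.018 0.037]
tube [0.397 0.34  0.029]
tube2 [ 0.386 -0.341  0.017]
basin [0.54  0.609 0.114]
binrim [ 0.555 -0.231  0.007]
brush [ 0.357 -0.015  0.01 ]
tray [0.6043 0.3252] [0.2001 0.2072] 0.1
grip [0.6067 0.3243] [0.0132 0.1012] 89.3
tare [ 0.4816 -0.0196] [0.0242 0.0243] 0.4
tubeA [0.4037 0.35  ] [0.1518 0.0515] 5.2
tubeB [ 0.3766 -0.3412] [0.0409 0.1293] 89.8
bin [ 0.603 -0.324] [0.2066 0.2127] 4.4
scale [0.5887 0.0308] [0.2382 0.2553] 80.6[ WARN:0@0.532] global loadsave.cpp:1063 imwrite_ Unsupported depth image for selected encoder is fallbacked to CV_8U.
```

>>> {"name": "apply_moves", "arguments": {
  "motion": [
    {"xyz": [0, 0, 0], "yaw": -7.05},
    {"xyz": [0, 0, 0], "yaw": -7.05},
    {"xyz": [-0.033, -0.01, -0.04], "yaw": 0},
    {"xyz": [-0.033, -0.01, -0.04], "yaw": 0},
    {"xyz": [-0.033, -0.01, -0.04], "yaw": 0},
    {"xyz": [-0.033, -0.01, -0.04], "yaw": 0},
    {"xyz": [-0.033, -0.01, -0.04], "yaw": 0},
    {"xyz": [-0.033, -0.01, -0.04], "yaw": 0},
    {"xyz": [-0.033, -0.01, -0.04], "yaw": 0},
    {"xyz": [-0.033, -0.01, -0.04], "yaw": 0},
    {"xyz": [-0.033, -0.01, -0.04], "yaw": 0},
    {"xyz": [-0.033, -0.01, -0.04], "yaw": 0}
  ],
  "hand": 1,
  "squeeze": 60
}}

```text
clock: 1.6
tool_pos: [0.5652, 0.3235, 0.331]
tool_rot: [-90.0, 0.0, 90.0]
wrist_force: [0.9, -0.2, 0.2]
width: 0.995
```

```bash
python3 - <<'E'
from h import *
o=bot.get_obs();print(o['clock'],o['tool_pos'],o['tool_rot'])
c,im,d=grab('wrist','w1');np.savez('w1.npz',im=im,d=d);P=cloud(c,d)
print(P[400:480:20,100:600:100].round(3))
E
```

```text
1.6 [0.5652459  0.32347303 0.33099681] [-8.99522613e+01  1.66203158e-02  9.00144449e+01]
[[[0.554 0.275 0.399]
  [0.83  0.172 0.036]
  [0.818 0.303 0.05 ]
  [0.813 0.427 0.057]
  [0.548 0.361 0.406]]

 [[0.562 0.272 0.396]
  [0.839 0.178 0.063]
  [0.854 0.302 0.044]
  [0.891 0.443 0.   ]
  [0.549 0.359 0.411]]

 [[0.568 0.27  0.396]
  [0.549 0.303 0.416]
  [0.554 0.32  0.41 ]
  [0.555 0.34  0.409]
  [0.549 0.356 0.417]]

 [[0.871 0.063 0.1  ]
  [0.548 0.304 0.421]
  [0.555 0.32  0.414]
  [0.554 0.339 0.415]
  [0.548 0.354 0.422]]]
```

View pics/w1.png

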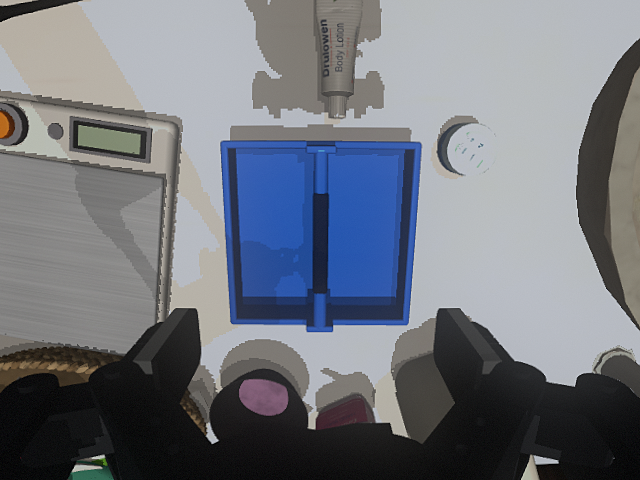

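Wrist view, with image up pointing toward the robot: the tray is squarely below, grip at (320,240). The jar is at (468,150), a tube above the tray at (340,60), the scale on the left with its button at (5,125), and bottles behind the tray. There are no other tubes here.

```bash
python3 - <<'E'
from h import *
z=np.load('w1.npz');im,d=z['im'],z['d'];c=cam('wrist');P=cloud(c,d)
hsv=cv2.cvtColor(im,cv2.COLOR_BGR2HSV)
def rect(m,zz,name,mn=100):
    for k in cv2.findContours(m.astype(np.uint8),cv2.RETR_EXTERNAL,cv2.CHAIN_APPROX_NONE)[0]:
        if cv2.contourArea(k)<mn: continue
        q=plane(c,k[:,0,:],zz)[:,:2].astype(np.float32)
        r=cv2.minAreaRect(q);print(name,np.round(r[0],4),np.round(r[1],4),round(r[2],1))
roi=np.zeros((480,640),bool);roi[130:335,210:430]=1
blue=(hsv[...,0]>100)&(hsv[...,0]<125)&(hsv[...,1]>140)
rect(blue&roi&(P[...,2]>.045)|0,.055,'walltop')
roi[:]=0;roi[185:300,305:335]=1
rect(roi&(hsv[...,2]<60)&(P[...,2]>.07),.081,'grip')
print('grip z',np.nanmedian(P[200:285,320,2]),'counter z',P[200,200:215,2],'pan',np.nanmedian(P[200:300,30:120,2]))
roi[:]=0;roi[95:350,0:185]=1
m=roi&(P[...,2]>.022)&(P[...,2]<.06)
k=max(cv2.findContours(m.astype(np.uint8),0,1)[0],key=cv2.contourArea)
# scale right edge (left side +y) and front edge fits
ys=np.array([[np.where(m[v])[0].max(),v] for v in range(140,300,4)])
q=plane(c,ys,.035);f=np.polyfit(q[:,0],q[:,1],1);print('side edge y=',f,np.degrees(np.arctan(f[0])),q[0],q[-1])
E
```

```text
walltop [0.6191 0.3214] [0.2073 0.216 ] 89.6
grip [0.6138 0.3216] [0.0146 0.1058] 89.7
grip z 0.08246623097678457 counter z [ 1.87163123e-03 -7.74031934e-04  7.75282181e-04  9.02248003e-04
  2.35279213e-03  1.95697756e-03  1.37983617e-04  1.26510553e-03
 -4.55132311e-04  5.88251675e-05  1.65905145e-03  2.50545012e-03
  5.44129766e-04  1.43628714e-03  3.67134464e-04] pan 0.04405923379534868
side edge y= [-0.16855565  0.2517594 ] -9.567595302035185 [0.50954255 0.16519606 0.035     ] [0.69157462 0.13482491 0.035     ]
```

>>> {"name": "apply_moves", "arguments": {
  "motion": [
    {"xyz": [-0.05, -0.01, 0.006]},
    {"xyz": [-0.05, -0.01, 0.006]},
    {"xyz": [-0.05, -0.01, 0.006]},
    {"xyz": [-0.05, -0.01, 0.006]},
    {"xyz": [-0.05, -0.01, 0.006]},
    {"xyz": [-0.05, -0.01, 0.006]},
    {"xyz": [0, 0, 0]}
  ]
}}

```text
invalid input at $.motion[0]: expected keys xyz, yaw
```

```bash
python3 - <<'E'
from h import *
o=bot.get_obs();print(o['clock'],o['tool_pos'],o['tool_rot'])
c,im,d=grab('wrist','w2');np.savez('w2.npz',im=im,d=d);P=cloud(c,d)
E
```

```text
1.65 [0.5706242  0.31896441 0.33229032] [-90.30331042   0.19499216  89.79118225]
```

View pics/w2.png

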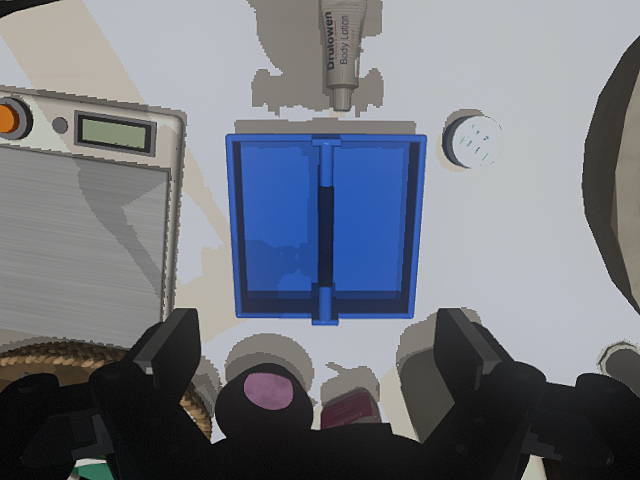

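The move was refused because the yaw key is required, so this picture shows the same view. My last measurement also used a pose read while the arm was still settling, so I'll store the pose with each image from now on.

>>> {"name": "apply_moves", "arguments": {
  "motion": [
    {"xyz": [-0.05, -0.01, 0.006], "yaw": 0},
    {"xyz": [-0.05, -0.01, 0.006], "yaw": 0},
    {"xyz": [-0.05, -0.01, 0.006], "yaw": 0},
    {"xyz": [-0.05, -0.01, 0.006], "yaw": 0},
    {"xyz": [-0.05, -0.01, 0.006], "yaw": 0},
    {"xyz": [-0.05, -0.01, 0.006], "yaw": 0},
    {"xyz": [0, 0, 0], "yaw": 0},
    {"xyz": [0, 0, 0], "yaw": 0},
    {"xyz": [0, 0, 0], "yaw": 0},
    {"xyz": [0, 0, 0], "yaw": 0}
  ]
}}

```text
clock: 2.95
tool_pos: [0.5284, 0.0261, 0.3907]
tool_rot: [-89.9, -0.0, 90.1]
wrist_force: [1.0, -0.8, 0.8]
width: 1.003
```

```bash
cat >> h.py <<'E'
def shot(tag):
    o=bot.get_obs();print(tag,round(o['clock'],2),np.round(o['tool_pos'],4),np.round(o['tool_rot'],2))
    c,im,d=grab('wrist',tag);P=cloud(c,d);hsv=cv2.cvtColor(im,cv2.COLOR_BGR2HSV)
    np.savez(tag+'.npz',im=im,d=d,K=c[0],D=c[1],R=c[2],o=c[3]);return c,im,P,hsv
def load(tag):
    z=np.load(tag+'.npz');c=(z['K'],z['D'],z['R'],z['o']);return c,z['im'],cloud(c,z['d']),cv2.cvtColor(z['im'],cv2.COLOR_BGR2HSV)
def rect(c,m,zz,name,mn=100):
    for k in cv2.findContours(m.astype(np.uint8),cv2.RETR_EXTERNAL,cv2.CHAIN_APPROX_NONE)[0]:
        if cv2.contourArea(k)<mn: continue
        q=plane(c,k[:,0,:],zz)[:,:2].astype(np.float32)
        r=cv2.minAreaRect(q);print(name,np.round(r[0],4),np.round(r[1],4),round(r[2],1),'px',np.round(k[:,0].mean(0)))
def roi(u0,u1,v0,v1):
    r=np.zeros((480,640),bool);r[v0:v1,u0:u1]=1;return r
E
python3 - <<'E'
from h import *
shot('w3')
E
```

```text
w3 2.95 [0.5284 0.0261 0.3907] [-8.994e+01 -1.000e-02  9.013e+01]
```

View pics/w3.png

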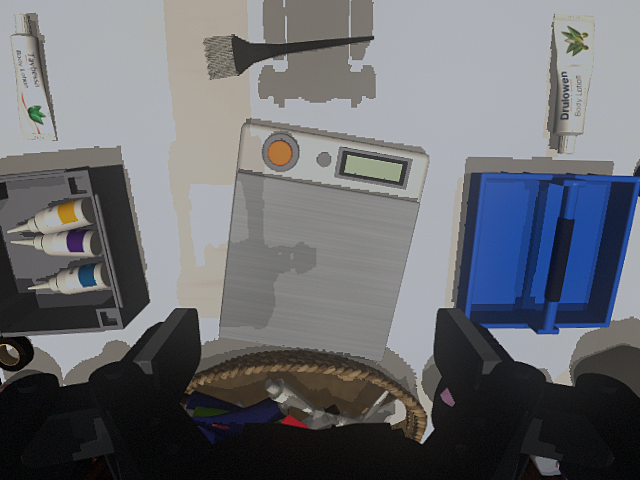

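Wrist view over the scale: button (280,152), display (373,167), pan from (237,172) to (420,203), tray on the right with its grip at (560,260). Tube A is at (572,85) with its cap toward the tray, tube B at (33,75) with its cap toward the robot. The bin with its bottles is at (60,245), and the basket is behind the scale. Only two tubes are on the counter so far.

```bash
python3 - <<'E'
from h import *
c,im,P,hsv=load('w3')
blue=(hsv[...,0]>100)&(hsv[...,0]<125)&(hsv[...,1]>140)
org=(hsv[...,0]>8)&(hsv[...,0]<25)&(hsv[...,1]>130)
rect(c,org&roi(255,305,130,180),.03,'tare');print('tare z',np.nanmedian(P[145:160,273:288,2]))
rect(c,roi(540,585,210,310)&(hsv[...,2]<60)&(P[...,2]>.065),.081,'grip')
m=roi(200,440,110,345)&(P[...,2]>.02)&(P[...,2]<.06)
L=[];R=[];F=[]
for v in range(185,330,3):
    r=np.where(m[v])[0];L.append([r.min(),v]);R.append([r.max(),v])
for u in range(255,415,3): F.append([u,np.where(m[:,u])[0].min()])
for n,e in (('R(-y)',L),('L(+y)',R)):
    q=plane(c,e,.030)
    for _ in range(3):
        f=np.polyfit(q[:,0],q[:,1],1);r=abs(q[:,1]-np.polyval(f,q[:,0]));q=q[r<max(.002,np.median(r)*2)]
    print(n,f,np.degrees(np.arctan(f[0])),len(q))
q=plane(c,F,.030)
for _ in range(3):
    f=np.polyfit(q[:,1],q[:,0],1);r=abs(q[:,0]-np.polyval(f,q[:,1]));q=q[r<max(.002,np.median(r)*2)]
print('front x(y)',f,np.degrees(np.arctan(f[0])),len(q))
print('pan corners', plane(c,[[237,172],[420,203]],.042))
print('pan z',np.nanmedian(P[200:300,260:380,2]),'strip z',np.nanmedian(P[130:140,320:400,2]))
for n,r in (('A',roi(530,615,5,158)),('B',roi(2,75,5,145))):
    rect(c,r&(P[...,2]>.007)&(P[...,2]<.05),.012,'tube'+n)
rect(c,roi(0,155,160,335)&(P[...,2]>.075)&(P[...,2]<.1),.085,'binrim')
E
```

```text
tare [ 0.4828 -0.0199] [0.0285 0.028 ] 89.3 px [279. 153.]
tare z 0.05061046358847793
grip [0.606  0.3222] [0.1257 0.0216] 0.2 px [558. 260.]
R(-y) [-0.16713849  0.01065526] -9.488622822784734 49
L(+y) [-0.16402744  0.24705807] -9.315130102206902 49
front x(y) [0.16393864 0.45605435] 9.310175114403927 54
pan corners [[ 0.50555661 -0.07127957  0.042     ]
 [ 0.5430565   0.15555524  0.042     ]]
pan z 0.041801227898979165 strip z -0.00019997944027316805
tubeA [0.4052 0.3512] [0.148  0.0505] 6.1 px [571.  84.]
tubeB [ 0.3787 -0.3385] [0.0438 0.1341] 89.2 px [28. 73.]
binrim [ 0.6025 -0.3055] [0.2065 0.1781] 3.7 px [ 71. 259.]
```

>>> {"name": "apply_moves", "arguments": {
  "motion": [
    {"xyz": [0.0373, 0.025, -0.0098], "yaw": 0},
    {"xyz": [0.0373, 0.025, -0.0098], "yaw": 0},
    {"xyz": [0.0373, 0.025, -0.0098], "yaw": 0},
    {"xyz": [0.0373, 0.025, -0.0098], "yaw": 0},
    {"xyz": [0.0373, 0.025, -0.0098], "yaw": 0},
    {"xyz": [0.0373, 0.025, -0.0098], "yaw": 0},
    {"xyz": [0.0373, 0.025, -0.0098], "yaw": 0},
    {"xyz": [0.0373, 0.025, -0.0098], "yaw": 0},
    {"xyz": [0, 0, 0], "yaw": 0},
    {"xyz": [0, 0, 0], "yaw": 0},
    {"xyz": [0, 0, 0], "yaw": 0}
  ]
}}

```text
clock: 4.38
tool_pos: [0.6073, 0.3227, 0.1928]
tool_rot: [-90.1, -0.0, 90.0]
wrist_force: [-0.0, -0.4, 0.3]
width: 1.001
```

```bash
python3 - <<'E'
from h import *
c,im,P,hsv=shot('w4')
m=(hsv[...,2]<60)&(P[...,2]>.065)&(P[...,2]<.095)
rect(c,m&roi(250,390,60,400),.081,'grip')
E
```

```text
w4 4.38 [0.6073 0.3227 0.1928] [-9.011e+01 -3.000e-02  8.998e+01]
```

>>> {"name": "apply_moves", "arguments": {
  "motion": [
    {"xyz": [0.001, 0.03, 0], "yaw": 0},
    {"xyz": [0, 0.03, 0], "yaw": 0},
    {"xyz": [0, 0.03, 0], "yaw": 0},
    {"xyz": [0, 0.03, 0], "yaw": 0},
    {"xyz": [0, 0.017, 0], "yaw": 0},
    {"xyz": [0, 0, 0], "yaw": 0},
    {"xyz": [0, 0, 0], "yaw": 0}
  ]
}}

```text
clock: 5.3
tool_pos: [0.6079, 0.3246, 0.056]
tool_rot: [-90.1, -0.1, 90.0]
wrist_force: [0.4, -0.6, 0.8]
width: 0.998
```

>>> {"name": "apply_moves", "arguments": {
  "motion": [
    {"xyz": [0, 0, 0], "yaw": 0},
    {"xyz": [0, 0, 0], "yaw": 0},
    {"xyz": [0, 0, 0], "yaw": 0},
    {"xyz": [0, 0, 0], "yaw": 0},
    {"xyz": [0, 0, 0], "yaw": 0},
    {"xyz": [0, 0, 0], "yaw": 0},
    {"xyz": [0, 0, 0], "yaw": 0},
    {"xyz": [0, 0, 0], "yaw": 0}
  ],
  "hand": -1,
  "squeeze": 80
}}

```text
clock: 6.3
tool_pos: [0.607, 0.3246, 0.0549]
tool_rot: [-90.0, -0.0, 90.0]
wrist_force: [-1.1, 2.4, 5.7]
width: 0.168
```

>>> {"name": "apply_moves", "arguments": {
  "motion": [
    {"xyz": [0, -0.015, 0], "yaw": 0},
    {"xyz": [0, -0.02, 0], "yaw": 0},
    {"xyz": [0, -0.02, 0], "yaw": 0},
    {"xyz": [0, -0.02, 0], "yaw": 0},
    {"xyz": [0, 0, 0], "yaw": 0},
    {"xyz": [0, 0, 0], "yaw": 0}
  ]
}}

```text
clock: 7.05
tool_pos: [0.6065, 0.3241, 0.1292]
tool_rot: [-90.0, 0.0, 90.0]
wrist_force: [0.3, 0.1, -3.7]
width: 0.171
```

```bash
python3 - <<'E'
from h import *
c,im,P,hsv=load('w3')
q=P[340:420,185:430].reshape(-1,3);q=q[(q[:,2]>.03)&(q[:,2]<.2)&(q[:,0]>.6)]
for y in np.arange(-.1,.2,.03):
    s=q[abs(q[:,1]-y)<.015]
    if len(s)>5: print(round(y,2),np.percentile(s[:,0],2).round(3),np.percentile(s[:,2],[50,98]).round(3))
c,im,P,hsv=load('w4')
c2,im2,d2=grab('scene','s2')
E
```

```text
-0.1 0.765 [0.066 0.085]
-0.07 0.735 [0.072 0.087]
-0.04 0.736 [0.078 0.09 ]
-0.01 0.735 [0.073 0.11 ]
0.02 0.735 [0.066 0.077]
0.05 0.735 [0.06  0.077]
0.08 0.735 [0.043 0.071]
0.11 0.735 [0.053 0.071]
0.14 0.785 [0.052 0.073]
0.17 0.809 [0.067 0.074]
```

```bash
python3 - <<'E'
from h import *
c,im,P,hsv=load('w3')
for u in range(220,430,25): print(u,[(v,P[v,u].round(3).tolist()) for v in range(335,385,8)])
E
```

```text
220 [(335, [0.727, -0.106, 0.042]), (343, [0.764, -0.118, 0.0]), (351, [0.778, -0.12, -0.002]), (359, [0.792, -0.121, -0.001]), (367, [0.776, -0.109, 0.045]), (375, [0.773, -0.103, 0.069]), (383, [0.833, -0.123, 0.002])]
245 [(335, [0.727, -0.072, 0.041]), (343, [0.763, -0.081, 0.0]), (351, [0.777, -0.082, -0.001]), (359, [0.771, -0.076, 0.032]), (367, [0.761, -0.069, 0.068]), (375, [0.816, -0.083, 0.005]), (383, [0.831, -0.084, 0.004])]
270 [(335, [0.726, -0.037, 0.043]), (343, [0.739, -0.038, 0.042]), (351, [0.774, -0.043, 0.004]), (359, [0.76, -0.038, 0.049]), (367, [0.758, -0.035, 0.072]), (375, [0.816, -0.044, 0.004]), (383, [0.775, -0.034, 0.083])]
295 [(335, [0.727, -0.003, 0.042]), (343, [0.739, -0.003, 0.041]), (351, [nan, nan, nan]), (359, [0.753, -0.002, 0.06]), (367, [0.757, -0.002, 0.073]), (375, [0.815, -0.006, 0.006]), (383, [0.828, -0.006, 0.006])]
320 [(335, [0.727, 0.032, 0.041]), (343, [0.739, 0.032, 0.042]), (351, [0.751, 0.032, 0.042]), (359, [0.763, 0.032, 0.044]), (367, [0.758, 0.031, 0.071]), (375, [0.814, 0.032, 0.007]), (383, [nan, nan, nan])]
345 [(335, [0.728, 0.066, 0.04]), (343, [0.739, 0.066, 0.042]), (351, [0.751, 0.066, 0.042]), (359, [0.773, 0.068, 0.027]), (367, [0.763, 0.065, 0.063]), (375, [0.772, 0.065, 0.069]), (383, [0.83, 0.071, 0.004])]
370 [(335, [0.727, 0.1, 0.041]), (343, [0.739, 0.101, 0.042]), (351, [0.751, 0.101, 0.043]), (359, [0.764, 0.102, 0.042]), (367, [0.799, 0.108, 0.008]), (375, [0.772, 0.099, 0.068]), (383, [0.83, 0.11, 0.004])]
395 [(335, [0.75, 0.144, -0.001]), (343, [0.762, 0.145, 0.001]), (351, [0.777, 0.146, -0.0]), (359, [0.79, 0.147, 0.0]), (367, [0.804, 0.147, 0.0]), (375, [0.819, 0.149, -0.001]), (383, [0.789, 0.135, 0.063])]
420 [(335, [0.749, 0.182, -0.0]), (343, [0.763, 0.183, -0.001]), (351, [0.776, 0.184, 0.001]), (359, [0.789, 0.185, 0.002]), (367, [0.805, 0.186, -0.001]), (375, [0.819, 0.188, -0.001]), (383, [0.835, 0.189, -0.002])]
```

>>> {"name": "apply_moves", "arguments": {
  "motion": [
    {"xyz": [-0.02, 0, -0.0024], "yaw": 0},
    {"xyz": [-0.035, 0, -0.0024], "yaw": 0},
    {"xyz": [-0.04, 0, -0.0024], "yaw": 0},
    {"xyz": [-0.04, 0, -0.0024], "yaw": 0},
    {"xyz": [-0.04, 0, -0.0024], "yaw": 0},
    {"xyz": [-0.04, 0, -0.0024], "yaw": 0},
    {"xyz": [-0.04, 0, -0.0024], "yaw": 0},
    {"xyz": [-0.03, 0, -0.0024], "yaw": 0},
    {"xyz": [-0.0146, 0, -0.0043], "yaw": 0},
    {"xyz": [0, 0, 0], "yaw": 3},
    {"xyz": [0, 0, 0], "yaw": 4},
    {"xyz": [0, 0, 0], "yaw": 2.4}
  ]
}}

```text
clock: 8.6
tool_pos: [0.6301, 0.0247, 0.1287]
tool_rot: [-89.9, -0.0, 80.5]
wrist_force: [-0.5, -0.5, -3.6]
width: 0.173
```

>>> {"name": "apply_moves", "arguments": {
  "motion": [
    {"xyz": [0, 0, 0], "yaw": 0},
    {"xyz": [0, 0.01, 0], "yaw": 0},
    {"xyz": [0, 0.01, 0], "yaw": 0},
    {"xyz": [0, 0, 0], "yaw": 0}
  ]
}}

```text
clock: 9.1
tool_pos: [0.6288, 0.0247, 0.1072]
tool_rot: [-89.8, 0.0, 80.6]
wrist_force: [-1.0, -0.9, -3.8]
width: 0.169
```

```bash
python3 - <<'E'
from h import *
o=bot.get_obs();print(o['clock'],o['tool_pos'],o['tool_rot'],o['wrist_force'])
c,im,d=grab('top','top1');hsv=cv2.cvtColor(im,cv2.COLOR_BGR2HSV)
c,im,d=grab('scene','s3')
E
```

```text
9.1 [0.62878867 0.02469308 0.10716278] [-8.97891403e+01  3.51238331e-02  8.06346166e+01] [-0.9566031  -0.92647645 -3.81840789]
```

View pics/s3.png

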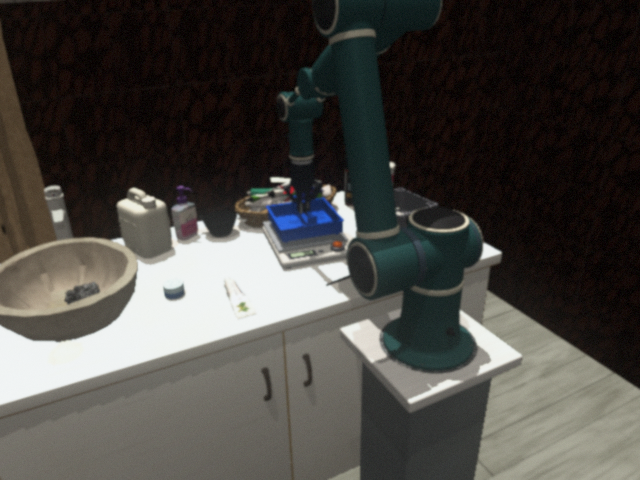

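The scene view shows the tray hanging level just above the pan, around (303,222). Next I lower it and let go.

>>> {"name": "apply_moves", "arguments": {
  "motion": [
    {"xyz": [0, 0.005, 0], "yaw": 0},
    {"xyz": [0, 0.004, 0], "yaw": 0},
    {"xyz": [0, 0.002, 0], "yaw": 0},
    {"xyz": [0, 0, 0], "yaw": 0},
    {"xyz": [0, 0, 0], "yaw": 0}
  ]
}}

```text
clock: 9.82
tool_pos: [0.6305, 0.0246, 0.0984]
tool_rot: [-90.0, -0.0, 80.6]
wrist_force: [0.1, 0.0, -3.8]
width: 0.173
```

>>> {"name": "apply_moves", "arguments": {
  "motion": [
    {"xyz": [0, 0.0015, 0], "yaw": 0},
    {"xyz": [0, 0.001, 0], "yaw": 0},
    {"xyz": [0, 0, 0], "yaw": 0},
    {"xyz": [0, 0, 0], "yaw": 0}
  ]
}}

```text
clock: 10.32
tool_pos: [0.6306, 0.0246, 0.0968]
tool_rot: [-90.0, -0.0, 80.6]
wrist_force: [-3.3, -0.3, 5.3]
width: 0.173
```

>>> {"name": "apply_moves", "arguments": {
  "motion": [
    {"xyz": [0, 0, 0], "yaw": 0},
    {"xyz": [0, 0, 0], "yaw": 0},
    {"xyz": [0, 0, 0], "yaw": 0},
    {"xyz": [0, 0, 0], "yaw": 0},
    {"xyz": [0, -0.03, 0], "yaw": 0},
    {"xyz": [0, -0.035, 0], "yaw": 0},
    {"xyz": [0, -0.035, 0], "yaw": 0},
    {"xyz": [-0.016, 0, 0.035], "yaw": 0},
    {"xyz": [-0.016, 0, 0.035], "yaw": 0},
    {"xyz": [-0.016, 0, 0.035], "yaw": 0},
    {"xyz": [-0.0187, 0, 0.035], "yaw": 0},
    {"xyz": [0, 0, 0], "yaw": 0}
  ],
  "hand": 1
}}

```text
clock: 11.82
tool_pos: [0.479, -0.0188, 0.1954]
tool_rot: [-89.9, 0.0, 80.6]
wrist_force: [0.5, -0.2, -0.5]
width: 1.0
```

>>> {"name": "apply_moves", "arguments": {
  "motion": [
    {"xyz": [0, 0, 0], "yaw": 0},
    {"xyz": [0, 0, 0], "yaw": 0},
    {"xyz": [0, 0, 0], "yaw": 0},
    {"xyz": [0, 0, 0], "yaw": 0},
    {"xyz": [0, 0, 0], "yaw": 0},
    {"xyz": [0, 0, 0], "yaw": 0}
  ],
  "hand": -1
}}

```text
clock: 12.58
tool_pos: [0.4814, -0.0183, 0.1957]
tool_rot: [-90.0, -0.0, 80.6]
wrist_force: [-0.3, 1.1, 0.1]
width: -0.003
```

```bash
python3 - <<'E'
from h import *
c,im,P,hsv=shot('w5')
org=(hsv[...,0]>8)&(hsv[...,0]<25)&(hsv[...,1]>130)
rect(c,org,.05,'tare')
c,im,P,hsv=load('w3');print(np.nanpercentile(P[143:163,270:290,2],[5,50,95]),P[150,240:320:6,2].round(3))
E
```

```text
w5 12.57 [ 0.4814 -0.0183  0.1957] [-89.99  -0.    80.63]
tare [ 0.5548 -0.2868] [0.0194 0.0231] 8.3 px [ 22. 360.]
tare [ 0.4815 -0.0182] [0.0276 0.0283] 80.7 px [317. 228.]
[0.04836713 0.05047115 0.05199735] [0.028 0.03  0.029 0.028 0.042 0.051 0.05  0.051 0.05  0.042 0.032 0.029
 0.03  0.03 ]
```

View pics/w5.png

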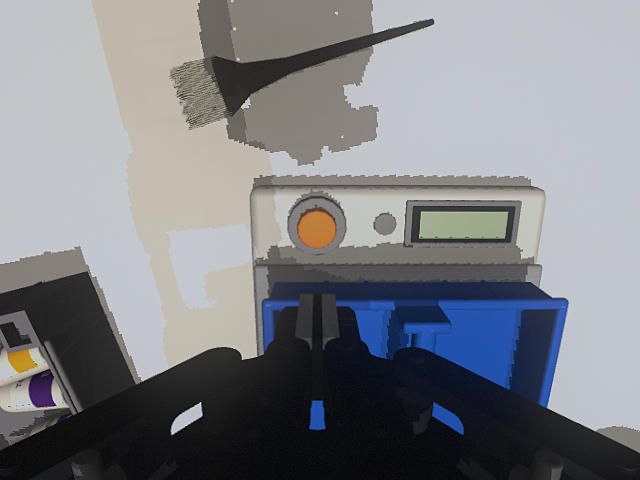

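The tray stands square on the pan, and the button at (317,228) is directly under the TCP, so I press it.

>>> {"name": "apply_moves", "arguments": {
  "motion": [
    {"xyz": [0, 0.035, 0], "yaw": 0},
    {"xyz": [0, 0.035, 0], "yaw": 0},
    {"xyz": [0, 0.035, 0], "yaw": 0},
    {"xyz": [0, 0.025, 0], "yaw": 0},
    {"xyz": [0, 0.01, 0], "yaw": 0},
    {"xyz": [0, 0, 0], "yaw": 0},
    {"xyz": [0, 0.003, 0], "yaw": 0},
    {"xyz": [0, 0.003, 0], "yaw": 0},
    {"xyz": [0, 0.002, 0], "yaw": 0},
    {"xyz": [0, 0, 0], "yaw": 0}
  ]
}}

```text
clock: 13.88
tool_pos: [0.4824, -0.0184, 0.0485]
tool_rot: [-90.1, -0.0, 80.6]
wrist_force: [1.1, -0.2, 2.2]
width: 0.002
```

>>> {"name": "apply_moves", "arguments": {
  "motion": [
    {"xyz": [0, 0.0015, 0], "yaw": 0},
    {"xyz": [0, 0.0015, 0], "yaw": 0},
    {"xyz": [0, 0.0015, 0], "yaw": 0},
    {"xyz": [0, 0, 0], "yaw": 0},
    {"xyz": [0, 0, 0], "yaw": 0}
  ]
}}

```text
clock: 14.5
tool_pos: [0.4825, -0.0184, 0.0457]
tool_rot: [-90.1, -0.0, 80.6]
wrist_force: [-4.3, 1.1, 18.3]
width: 0.001
```

>>> {"name": "apply_moves", "arguments": {
  "motion": [
    {"xyz": [0, -0.02, 0], "yaw": 0},
    {"xyz": [0, -0.055, 0], "yaw": 0},
    {"xyz": [0, -0.06, 0], "yaw": -4.7},
    {"xyz": [0, -0.06, 0], "yaw": -4.7},
    {"xyz": [0.0526, -0.005, 0.015], "yaw": 0},
    {"xyz": [0.0526, -0.005, 0.015], "yaw": 0},
    {"xyz": [0.0526, -0.005, 0.015], "yaw": 0},
    {"xyz": [0.0526, -0.005, 0.015], "yaw": 0},
    {"xyz": [0.0526, -0.005, 0.015], "yaw": 0},
    {"xyz": [0.0526, -0.005, 0.015], "yaw": 0},
    {"xyz": [0.0526, -0.005, 0.015], "yaw": 0},
    {"xyz": [0, 0, 0], "yaw": 0}
  ],
  "hand": 1
}}

```text
clock: 16.0
tool_pos: [0.3743, 0.3524, 0.2725]
tool_rot: [-89.9, 0.0, 90.3]
wrist_force: [0.9, -0.0, 0.2]
width: 0.996
```

>>> {"name": "apply_moves", "arguments": {
  "motion": [
    {"xyz": [0, 0, 0], "yaw": 0},
    {"xyz": [0, 0, 0], "yaw": 0}
  ]
}}

```text
clock: 16.25
tool_pos: [0.3763, 0.3484, 0.2726]
tool_rot: [-89.9, 0.1, 89.9]
wrist_force: [0.1, 1.1, 0.2]
width: 1.002
```

```bash
cat >> h.py <<'E'
def tube(c,P,r,tip,zmin=.006):
    m=r&(P[...,2]>zmin)&(P[...,2]<.05)
    k=max(cv2.findContours(m.astype(np.uint8),0,1)[0],key=cv2.contourArea)
    mm=cv2.drawContours(np.zeros((480,640),np.uint8),[k],-1,1,-1)>0
    q=P[mm&np.isfinite(P[...,2])]
    mu=q[:,:2].mean(0);a=np.linalg.svd(q[:,:2]-mu,full_matrices=False)[2][0]
    for _ in range(2):
        b=np.array([-a[1],a[0]]);s=(q[:,:2]-mu)@a;t=(q[:,:2]-mu)@b
        e=np.linspace(*np.percentile(s,[2,98]),16);g=[(s>x)&(s<=y) for x,y in zip(e,e[1:])]
        xs=(e[1:]+e[:-1])/2;mid=np.array([np.percentile(t[i],[3,97]).mean() for i in g])
        f=np.polyfit(xs,mid,1);a=a+f[0]*b;a/=np.linalg.norm(a);mu=mu+f[1]*b
    print('ang',np.degrees(np.arctan2(a[1],a[0])).round(1),'ends',(mu+s.min()*a).round(4),(mu+s.max()*a).round(4),'len',np.ptp(s).round(4))
    for x,i in zip(xs,g): print((mu+x*a).round(3),'w',np.ptp(np.percentile(t[i],[3,97])).round(3),'h',np.percentile(q[i,2],95).round(3))
E
python3 - <<'E'
from h import *
c,im,P,hsv=shot('w6')
tube(c,P,roi(200,440,20,400),0)
E
```

```text
w6 16.25 [0.3763 0.3484 0.2726] [-8.994e+01  8.000e-02  8.993e+01]
ang -0.5 ends [0.3296 0.3464] [0.4797 0.345 ] len 0.1501
[0.339 0.346] w 0.048 h 0.011
[0.348 0.346] w 0.047 h 0.014
[0.358 0.346] w 0.045 h 0.017
[0.367 0.346] w 0.045 h 0.019
[0.376 0.346] w 0.043 h 0.022
[0.385 0.346] w 0.041 h 0.025
[0.394 0.346] w 0.038 h 0.029
[0.404 0.346] w 0.036 h 0.031
[0.413 0.346] w 0.035 h 0.033
[0.422 0.346] w 0.033 h 0.035
[0.431 0.345] w 0.032 h 0.036
[0.44  0.345] w 0.031 h 0.038
[0.449 0.345] w 0.031 h 0.038
[0.459 0.345] w 0.019 h 0.035
[0.468 0.345] w 0.018 h 0.032
```

View pics/w6.png

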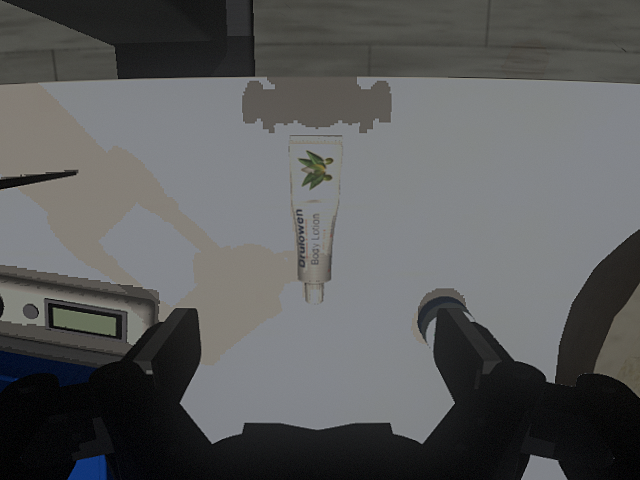

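Wrist view: tube A lies along the image column, tail at (315,136), cap at (315,300). The measured width and cap height (~0.038 m) suit the 171 mm white tube. Grasp at (0.408, 0.346).

>>> {"name": "apply_moves", "arguments": {
  "motion": [
    {"xyz": [-0.0024, 0.05, -0.0317], "yaw": 0},
    {"xyz": [0, 0.055, 0], "yaw": 0},
    {"xyz": [0, 0.055, 0], "yaw": 0},
    {"xyz": [0, 0.045, 0], "yaw": 0},
    {"xyz": [0, 0.03, 0], "yaw": 0},
    {"xyz": [0, 0.024, 0], "yaw": 0},
    {"xyz": [0, 0.01, 0], "yaw": 0},
    {"xyz": [0, 0, 0], "yaw": 0},
    {"xyz": [0, 0, 0], "yaw": 0}
  ],
  "hand": 1
}}

```text
clock: 17.42
tool_pos: [0.409, 0.3479, 0.0055]
tool_rot: [-90.1, -0.1, 90.0]
wrist_force: [1.4, 0.3, -0.1]
width: 0.999
```

>>> {"name": "apply_moves", "arguments": {
  "motion": [
    {"xyz": [0, 0, 0], "yaw": 0},
    {"xyz": [0, 0, 0], "yaw": 0},
    {"xyz": [0, 0, 0], "yaw": 0},
    {"xyz": [0, 0, 0], "yaw": 0},
    {"xyz": [0, 0, 0], "yaw": 0},
    {"xyz": [0, 0, 0], "yaw": 0},
    {"xyz": [0, 0, 0], "yaw": 0}
  ],
  "hand": -1,
  "squeeze": 40
}}

```text
clock: 18.3
tool_pos: [0.4082, 0.3477, 0.0054]
tool_rot: [-90.0, -0.0, 90.0]
wrist_force: [-2.0, -1.0, 6.2]
width: 0.461
```

>>> {"name": "apply_moves", "arguments": {
  "motion": [
    {"xyz": [0, -0.02, 0], "yaw": 0},
    {"xyz": [0, -0.045, 0], "yaw": 0},
    {"xyz": [0, -0.05, 0], "yaw": 0},
    {"xyz": [0, -0.05, 0], "yaw": 4.4},
    {"xyz": [0, -0.04, 0], "yaw": 5},
    {"xyz": [0, 0, 0], "yaw": 0},
    {"xyz": [0, 0, 0], "yaw": 0}
  ]
}}

```text
clock: 19.18
tool_pos: [0.4074, 0.3471, 0.2086]
tool_rot: [-90.0, 0.0, 80.7]
wrist_force: [0.8, -0.5, -1.8]
width: 0.463
```

```bash
python3 - <<'E'
from h import *
c,im,P,hsv=load('w5')
q=plane(c,[[262,298],[567,300]],.097);print(q);m=q.mean(0)[:2];a=np.radians(-9.4);print(m+.1*np.array([np.cos(a),np.sin(a)]),np.degrees(np.arctan2(-(q[1]-q[0])[0],(q[1]-q[0])[1])),np.linalg.norm(q[1]-q[0]))
c,im,P,hsv=shot('w7');c,im,d=grab('top','top2')
E
```

```text
[[ 0.51062253 -0.05919841  0.097     ]
 [ 0.54608199  0.14212483  0.097     ]]
[0.62700948 0.02513062] -9.989163926241606 0.2044221610665231
w7 19.18 [0.4074 0.3471 0.2086] [-8.996e+01  4.000e-02  8.066e+01]
```

View pics/w7.png

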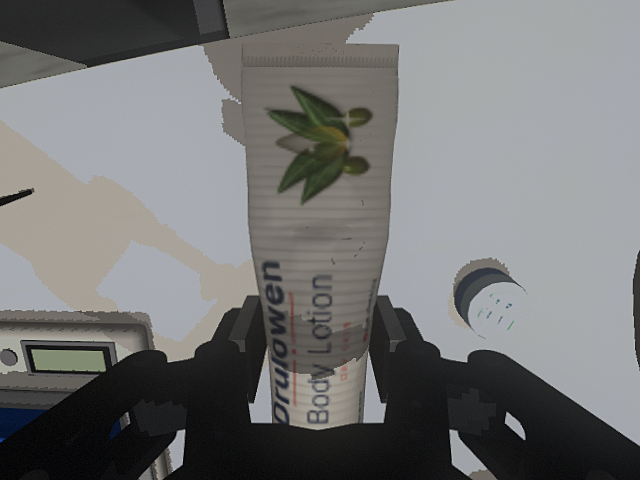

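Tube A is held straight between the pads, tail toward the robot. Now to the left half of the tray.

>>> {"name": "apply_moves", "arguments": {
  "motion": [
    {"xyz": [-0.0188, 0, -0.0238], "yaw": 0},
    {"xyz": [-0.03, 0, -0.037], "yaw": 0},
    {"xyz": [-0.03, 0, -0.037], "yaw": 0},
    {"xyz": [-0.03, 0, -0.037], "yaw": 0},
    {"xyz": [-0.03, 0, -0.037], "yaw": 0},
    {"xyz": [-0.03, 0, -0.037], "yaw": 0},
    {"xyz": [-0.03, 0, -0.037], "yaw": 0},
    {"xyz": [-0.0313, 0, -0.038], "yaw": 0},
    {"xyz": [0, 0, 0], "yaw": 0},
    {"xyz": [0, 0.02, 0], "yaw": 0},
    {"xyz": [0, 0, 0], "yaw": 0},
    {"xyz": [0, 0, 0], "yaw": 0}
  ]
}}

```text
clock: 20.78
tool_pos: [0.6492, 0.0752, 0.1882]
tool_rot: [-89.9, 0.0, 80.7]
wrist_force: [-0.1, -0.7, -0.9]
width: 0.46
```

```bash
python3 - <<'E'
from h import *
c,im,P,hsv=shot('w8')
E
```

```text
w8 20.77 [0.6492 0.0752 0.1882] [-8.989e+01  2.000e-02  8.070e+01]
```

View pics/w8.png

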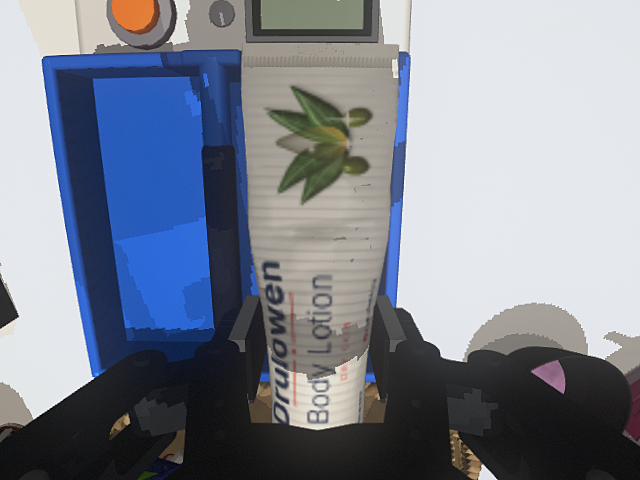

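Wrist view: the tube hangs over the left half of the tray, parallel to the handle bar at (215,240). The button at (135,15) is well clear. Now I lower it.

>>> {"name": "apply_moves", "arguments": {
  "motion": [
    {"xyz": [0, 0.03, 0.004], "yaw": 0},
    {"xyz": [0, 0.03, 0], "yaw": 0},
    {"xyz": [0, 0.025, 0], "yaw": 0},
    {"xyz": [0, 0.02, 0], "yaw": 0},
    {"xyz": [0, 0.01, 0], "yaw": 0},
    {"xyz": [0, 0, 0], "yaw": 0}
  ]
}}

```text
clock: 21.58
tool_pos: [0.6476, 0.0754, 0.0772]
tool_rot: [-90.1, -0.0, 80.6]
wrist_force: [-3.3, 0.5, 8.4]
width: 0.456
```

```bash
python3 - <<'E'
from h import *
c,im,P,hsv=shot('w9')
K,D,R,o=cam('scene');im2,d2=bot.get_image('scene')
a=cv2.resize(im2[180:280,220:380],None,fx=3,fy=3);b=cv2.resize(im,(480,360))
cv2.imwrite('pics/w9b.png',np.vstack([b,a[:240]]))
E
```

```text
w9 21.57 [0.6476 0.0754 0.0772] [-9.013e+01 -5.000e-02  8.062e+01]
```

View pics/w9b.png

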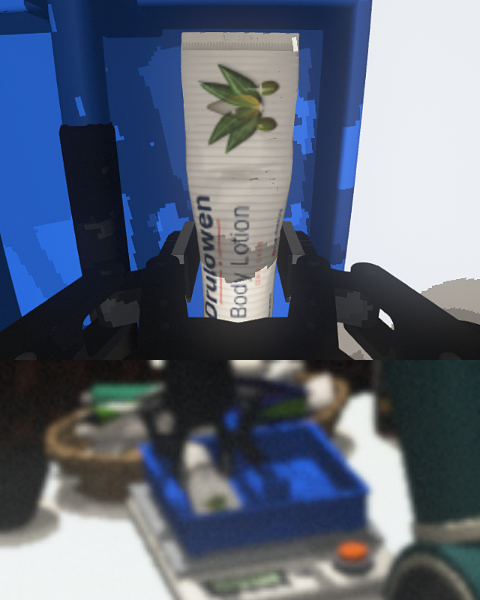

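The tube is already down inside the tray. The touch is the gripper's knuckles on the bar handle or wall. I raise a little, shift 4 mm away from the bar and release with a small drop.

>>> {"name": "apply_moves", "arguments": {
  "motion": [
    {"xyz": [0, -0.002, 0], "yaw": 0},
    {"xyz": [0.004, 0, 0], "yaw": 0},
    {"xyz": [0, 0, 0], "yaw": 0},
    {"xyz": [0, 0, 0], "yaw": 0}
  ]
}}

```text
clock: 22.18
tool_pos: [0.6469, 0.0788, 0.0759]
tool_rot: [-90.0, 0.0, 80.6]
wrist_force: [0.4, 0.3, 0.6]
width: 0.459
```

>>> {"name": "apply_moves", "arguments": {
  "motion": [
    {"xyz": [0, 0.004, 0], "yaw": 0},
    {"xyz": [0, 0.004, 0], "yaw": 0},
    {"xyz": [0, 0, 0], "yaw": 0},
    {"xyz": [0, 0, 0], "yaw": 0}
  ]
}}

```text
clock: 22.68
tool_pos: [0.6496, 0.0801, 0.0706]
tool_rot: [-90.3, -0.1, 80.6]
wrist_force: [2.6, 4.4, 3.7]
width: 0.455
```

>>> {"name": "apply_moves", "arguments": {
  "motion": [
    {"xyz": [0, -0.004, 0], "yaw": 0},
    {"xyz": [0, 0, 0], "yaw": 0},
    {"xyz": [0, 0, 0], "yaw": 0}
  ]
}}

```text
clock: 23.05
tool_pos: [0.6469, 0.0788, 0.0721]
tool_rot: [-90.0, -0.0, 80.6]
wrist_force: [-1.0, 3.5, 1.5]
width: 0.462
```

>>> {"name": "apply_moves", "arguments": {
  "motion": [
    {"xyz": [0, 0, 0], "yaw": 0},
    {"xyz": [0, 0, 0], "yaw": 0},
    {"xyz": [0, 0, 0], "yaw": 0},
    {"xyz": [0, 0, 0], "yaw": 0},
    {"xyz": [0, -0.015, 0], "yaw": 0},
    {"xyz": [0, -0.03, 0], "yaw": 0},
    {"xyz": [0, -0.04, 0], "yaw": 0},
    {"xyz": [0, -0.05, 0], "yaw": 0},
    {"xyz": [0, -0.05, 0], "yaw": 0},
    {"xyz": [0, -0.03, 0], "yaw": 0},
    {"xyz": [0, 0, 0], "yaw": 0},
    {"xyz": [0, 0, 0], "yaw": 0}
  ],
  "hand": 0.1
}}

```text
clock: 24.55
tool_pos: [0.6463, 0.0786, 0.2858]
tool_rot: [-89.9, 0.0, 80.6]
wrist_force: [0.4, 0.1, -1.2]
width: 0.551
```

```bash
python3 - <<'E'
from h import *
c,im,P,hsv=shot('w10')
E
```

```text
w10 24.55 [0.6463 0.0786 0.2858] [-8.987e+01  3.000e-02  8.060e+01]
```

View pics/w10.png

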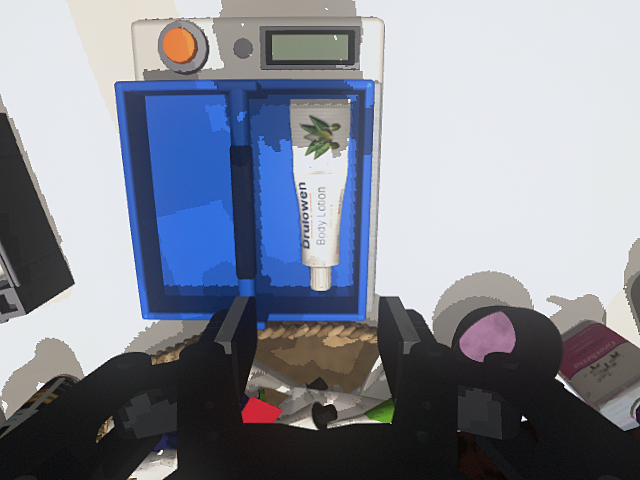

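Tube A lies in the left half at (320,195), clear of the walls. Let me check that the tray's pose on the pan didn't shift.

```bash
python3 - <<'E'
from h import *
c,im,P,hsv=load('w10')
blue=(hsv[...,0]>100)&(hsv[...,0]<125)&(hsv[...,1]>120)
m=blue&roi(100,400,70,340)&(P[...,2]>.085)&(P[...,2]<.11)
rect(c,m,.097,'walltop',2000)
g=roi(225,260,145,285)&(hsv[...,2]<60)&(P[...,2]>.1)
rect(c,g,.123,'grip')
E
```

```text
walltop [0.6387 0.0751] [0.0991 0.2056] 80.8 px [334. 193.]
walltop [ 0.6212 -0.0276] [0.1051 0.206 ] 80.6 px [158. 189.]
```

>>> {"name": "apply_moves", "arguments": {
  "motion": [
    {"xyz": [-0.05, 0, 0.02], "yaw": -4.7},
    {"xyz": [-0.058, 0, 0.02], "yaw": -4.7},
    {"xyz": [-0.055, 0, 0.0285], "yaw": 0},
    {"xyz": [-0.055, 0, 0.0285], "yaw": 0},
    {"xyz": [-0.055, 0, 0.0285], "yaw": 0},
    {"xyz": [-0.055, 0, 0.0285], "yaw": 0},
    {"xyz": [-0.055, 0, 0.0285], "yaw": 0},
    {"xyz": [-0.045, 0, 0.0285], "yaw": 0},
    {"xyz": [0, 0, 0.04], "yaw": 0},
    {"xyz": [0, 0, 0.045], "yaw": 0},
    {"xyz": [0, 0, 0], "yaw": 0},
    {"xyz": [0, 0, 0], "yaw": 0}
  ],
  "hand": 1
}}

```text
clock: 26.1
tool_pos: [0.3385, -0.3432, 0.286]
tool_rot: [-90.0, -0.1, 90.0]
wrist_force: [0.7, 0.2, 1.6]
width: 1.0
```

>>> {"name": "apply_moves", "arguments": {
  "motion": [
    {"xyz": [0, 0, 0], "yaw": 0},
    {"xyz": [0, 0, 0], "yaw": 0}
  ]
}}

```text
clock: 26.35
tool_pos: [0.3394, -0.3434, 0.287]
tool_rot: [-90.0, -0.0, 90.1]
wrist_force: [-0.0, 0.6, -0.0]
width: 1.0
```

```bash
python3 - <<'E'
from h import *
c,im,P,hsv=shot('w11')
tube(c,P,roi(200,480,20,330),0)
rect(c,(P[...,2]>.006)&(P[...,2]<.05)&(P[...,0]<.52)&(P[...,0]>.25),.01,'obj')
E
```

```text
w11 26.35 [ 0.3394 -0.3434  0.287 ] [-8.998e+01 -3.000e-02  9.009e+01]
ang -3.9 ends [ 0.3135 -0.3346] [ 0.4496 -0.3438] len 0.1364
[ 0.321 -0.335] w 0.016 h 0.027
[ 0.329 -0.336] w 0.016 h 0.026
[ 0.338 -0.336] w 0.027 h 0.031
[ 0.346 -0.337] w 0.028 h 0.031
[ 0.355 -0.337] w 0.028 h 0.03
[ 0.363 -0.338] w 0.029 h 0.028
[ 0.372 -0.339] w 0.029 h 0.026
[ 0.38  -0.339] w 0.031 h 0.024
[ 0.389 -0.34 ] w 0.032 h 0.022
[ 0.397 -0.34 ] w 0.034 h 0.02
[ 0.406 -0.341] w 0.036 h 0.018
[ 0.414 -0.341] w 0.038 h 0.015
[ 0.423 -0.342] w 0.04 h 0.013
[ 0.431 -0.343] w 0.041 h 0.011
[ 0.44  -0.343] w 0.042 h 0.009
obj [ 0.5162 -0.3343] [0.0306 0.2192] 4.8 px [324. 349.]
obj [ 0.5019 -0.0042] [0.1409 0.0921] 80.9 px [594. 335.]
obj [ 0.363  -0.0476] [0.0469 0.1334] 4.3 px [559. 224.]
obj [ 0.3806 -0.3432] [0.1327 0.0442] 0.2 px [320. 241.]
```

View pics/w11.png

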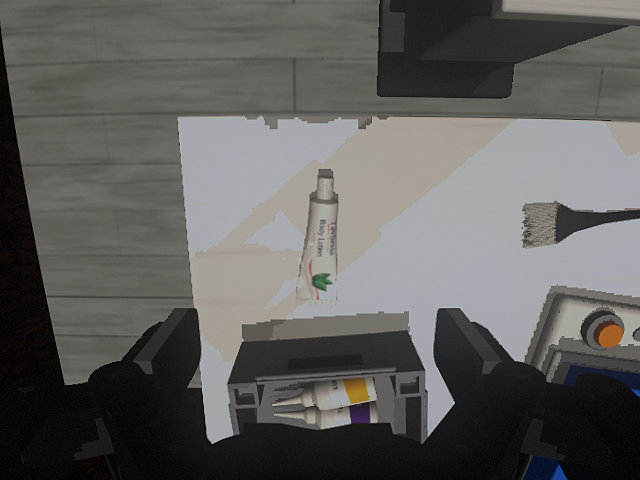

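Wrist view: tube B at (320,235), cap up toward the robot at (325,175), tail at (317,298). It is about 151 mm long and turned −4°. Bin in the foreground. No further tubes on the counter.

>>> {"name": "apply_moves", "arguments": {
  "motion": [
    {"xyz": [0.0044, 0.05, -0.0396], "yaw": 0},
    {"xyz": [0, 0.055, 0], "yaw": 3.9},
    {"xyz": [0, 0.055, 0], "yaw": 0},
    {"xyz": [0, 0.05, 0], "yaw": 0},
    {"xyz": [0, 0.035, 0], "yaw": 0},
    {"xyz": [0, 0.025, 0], "yaw": 0},
    {"xyz": [0, 0.014, 0], "yaw": 0},
    {"xyz": [0, 0, 0], "yaw": 0},
    {"xyz": [0, 0, 0], "yaw": 0}
  ]
}}

```text
clock: 27.52
tool_pos: [0.3783, -0.3401, 0.0055]
tool_rot: [-90.1, 0.1, 86.1]
wrist_force: [-0.8, -0.0, 0.8]
width: 0.996
```

>>> {"name": "apply_moves", "arguments": {
  "motion": [
    {"xyz": [0, 0, 0], "yaw": 0},
    {"xyz": [0, 0, 0], "yaw": 0},
    {"xyz": [0, 0, 0], "yaw": 0},
    {"xyz": [0, 0, 0], "yaw": 0},
    {"xyz": [0, 0, 0], "yaw": 0},
    {"xyz": [0, 0, 0], "yaw": 0},
    {"xyz": [0, 0, 0], "yaw": 0},
    {"xyz": [0, -0.02, 0], "yaw": 0},
    {"xyz": [0, -0.045, 0], "yaw": 0},
    {"xyz": [0, -0.05, 0], "yaw": 0},
    {"xyz": [0, -0.05, 0], "yaw": 0},
    {"xyz": [0, -0.03, 0], "yaw": 0}
  ],
  "hand": -1
}}

```text
clock: 29.02
tool_pos: [0.3781, -0.3401, 0.2026]
tool_rot: [-90.2, 0.2, 86.1]
wrist_force: [0.3, 0.8, -0.9]
width: 0.389
```

>>> {"name": "apply_moves", "arguments": {
  "motion": [
    {"xyz": [0, 0, 0], "yaw": 0},
    {"xyz": [0, 0, 0], "yaw": 0}
  ]
}}

```text
clock: 29.28
tool_pos: [0.3767, -0.3386, 0.1981]
tool_rot: [-89.9, -0.1, 86.1]
wrist_force: [0.9, -0.1, -1.1]
width: 0.395
```

>>> {"name": "apply_moves", "arguments": {
  "motion": [
    {"xyz": [0, 0, 0], "yaw": 5.5},
    {"xyz": [0.02, 0, -0.011], "yaw": 0},
    {"xyz": [0.04, 0, -0.021], "yaw": 0},
    {"xyz": [0.045, 0, -0.0235], "yaw": 0},
    {"xyz": [0.045, 0, -0.0235], "yaw": 0},
    {"xyz": [0.045, 0, -0.0235], "yaw": 0},
    {"xyz": [0.045, 0, -0.0235], "yaw": 0},
    {"xyz": [0.045, 0, -0.0235], "yaw": 0},
    {"xyz": [0.035, 0, -0.0185], "yaw": 0},
    {"xyz": [0.02, 0, -0.011], "yaw": 0},
    {"xyz": [0, 0, 0], "yaw": 0},
    {"xyz": [0, 0, 0], "yaw": 0}
  ]
}}

```text
clock: 30.78
tool_pos: [0.6084, -0.0338, 0.1984]
tool_rot: [-89.9, 0.0, 80.6]
wrist_force: [-0.4, -0.2, -0.9]
width: 0.392
```

>>> {"name": "apply_moves", "arguments": {
  "motion": [
    {"xyz": [0, 0.03, 0], "yaw": 0},
    {"xyz": [0, 0.02, 0], "yaw": 0},
    {"xyz": [0, 0, 0], "yaw": 0},
    {"xyz": [0, 0, 0], "yaw": 0}
  ]
}}

```text
clock: 31.28
tool_pos: [0.6096, -0.0335, 0.15]
tool_rot: [-90.0, 0.0, 80.6]
wrist_force: [0.7, 0.2, -0.2]
width: 0.396
```

```bash
python3 - <<'E'
from h import *
c,im,P,hsv=shot('w12')
E
```

```text
w12 31.27 [ 0.6096 -0.0335  0.15  ] [-90.03   0.    80.58]
```

View pics/w12.png

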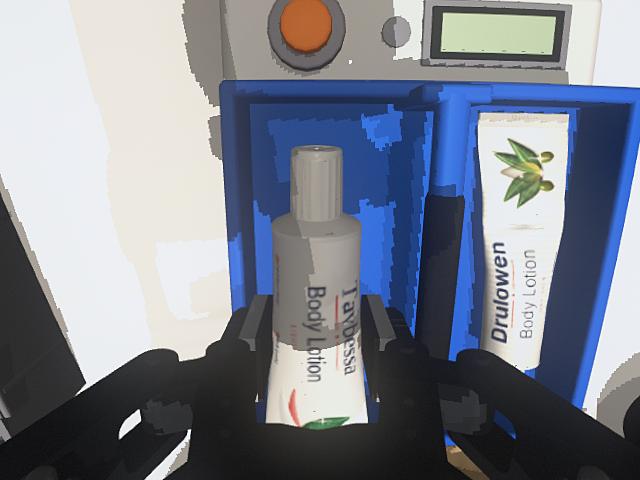

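Tube B is straight and inside the right half, with the handle bar at (442,280) clear of it. Lowering.

>>> {"name": "apply_moves", "arguments": {
  "motion": [
    {"xyz": [0, 0.025, 0], "yaw": 0},
    {"xyz": [0, 0.025, 0], "yaw": 0},
    {"xyz": [0, 0.016, 0], "yaw": 0},
    {"xyz": [0, 0.008, 0], "yaw": 0},
    {"xyz": [0, 0, 0], "yaw": 0},
    {"xyz": [0, 0, 0], "yaw": 0}
  ]
}}

```text
clock: 32.08
tool_pos: [0.6103, -0.0331, 0.0764]
tool_rot: [-90.1, -0.0, 80.6]
wrist_force: [0.3, 0.2, -1.1]
width: 0.392
```

>>> {"name": "apply_moves", "arguments": {
  "motion": [
    {"xyz": [0, 0.004, 0], "yaw": 0},
    {"xyz": [0, 0, 0], "yaw": 0},
    {"xyz": [0, 0, 0], "yaw": 0}
  ]
}}

```text
clock: 32.45
tool_pos: [0.6096, -0.0334, 0.0716]
tool_rot: [-90.0, 0.0, 80.6]
wrist_force: [-0.3, -1.8, -0.6]
width: 0.394
```

>>> {"name": "apply_moves", "arguments": {
  "motion": [
    {"xyz": [0, 0, 0], "yaw": 0},
    {"xyz": [0, 0, 0], "yaw": 0},
    {"xyz": [0, 0, 0], "yaw": 0},
    {"xyz": [0, 0, 0], "yaw": 0},
    {"xyz": [0, -0.01, 0], "yaw": 0},
    {"xyz": [0, -0.025, 0], "yaw": 0},
    {"xyz": [0, -0.04, 0], "yaw": 0},
    {"xyz": [0, -0.05, 0], "yaw": 0},
    {"xyz": [0, -0.06, 0], "yaw": 0},
    {"xyz": [0.02, -0.05, 0.02], "yaw": 0},
    {"xyz": [0.02, 0, 0.03], "yaw": 0},
    {"xyz": [0, 0, 0], "yaw": 0}
  ],
  "hand": 0.0
}}

```text
clock: 33.95
tool_pos: [0.5657, 0.0167, 0.3081]
tool_rot: [-90.1, -0.1, 80.8]
wrist_force: [0.7, -0.4, -0.6]
width: 0.497
```

>>> {"name": "apply_moves", "arguments": {
  "motion": [
    {"xyz": [0, 0, 0], "yaw": 0},
    {"xyz": [0, 0, 0], "yaw": 0},
    {"xyz": [0, 0, 0], "yaw": 0},
    {"xyz": [0, 0, 0], "yaw": 0},
    {"xyz": [0, 0, 0], "yaw": 0},
    {"xyz": [0, 0, 0], "yaw": 0},
    {"xyz": [0, 0, 0], "yaw": 0},
    {"xyz": [0, 0, 0], "yaw": 0},
    {"xyz": [0, 0, 0], "yaw": 0},
    {"xyz": [0, 0, 0], "yaw": 0},
    {"xyz": [0, 0, 0], "yaw": 0},
    {"xyz": [0, 0, 0], "yaw": 0}
  ],
  "hand": 1
}}

```text
clock: 35.45
tool_pos: [0.5666, 0.0146, 0.3064]
tool_rot: [-90.0, 0.0, 80.6]
wrist_force: [-0.3, -0.1, -1.2]
width: 0.998
```

>>> {"name": "apply_moves", "arguments": {
  "motion": [
    {"xyz": [0, 0, 0], "yaw": 0},
    {"xyz": [0, 0, 0], "yaw": 0},
    {"xyz": [0, 0, 0], "yaw": 0},
    {"xyz": [0, 0, 0], "yaw": 0},
    {"xyz": [0, 0, 0], "yaw": 0},
    {"xyz": [0, 0, 0], "yaw": 0},
    {"xyz": [0, 0, 0], "yaw": 0},
    {"xyz": [0, 0, 0], "yaw": 0},
    {"xyz": [0, 0, 0], "yaw": 0},
    {"xyz": [0, 0, 0], "yaw": 0},
    {"xyz": [0, 0, 0], "yaw": 0},
    {"xyz": [0, 0, 0], "yaw": 0}
  ]
}}

```text
clock: 36.95
tool_pos: [0.5666, 0.0146, 0.3064]
tool_rot: [-90.0, 0.0, 80.6]
wrist_force: [0.6, 0.1, -0.4]
width: 0.999
```

```bash
python3 - <<'E'
from h import *
c,im,P,hsv=shot('w13')
blue=(hsv[...,0]>100)&(hsv[...,0]<125)&(hsv[...,1]>120)
m=blue&roi(0,640,0,400)&(P[...,2]>.085)&(P[...,2]<.11)
rect(c,m,.097,'walltop',1000)
rect(c,(hsv[...,2]<60)&(P[...,2]>.105)&(P[...,2]<.14)&(abs(P[...,0]-.63)<.09)&(abs(P[...,1]-.023)<.06),.123,'grip')
tt,i2,d2=grab('top','top3')
E
```

```text
w13 36.95 [0.5666 0.0146 0.3064] [-90.     0.    80.62]
walltop [0.7286 0.0636] [0.0408 0.0912] 1.9 px [397. 361.]
walltop [0.6291 0.0255] [0.2062 0.2066] 80.3 px [324. 242.]
grip [0.6285 0.0252] [0.0154 0.1068] 80.4 px [340. 281.]
```

View pics/w13.png

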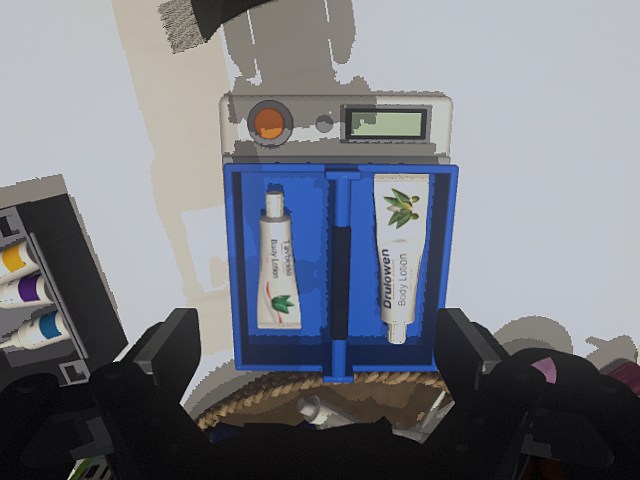

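Both tubes lie in the tray on the pan and the fingers have been clear for over 3 s. Tray grip at (0.6285, 0.0252). Next I measure the bin from above and check for blobs behind it.

>>> {"name": "apply_moves", "arguments": {
  "motion": [
    {"xyz": [0, -0.02, 0], "yaw": -9.4},
    {"xyz": [-0.05, -0.005, 0.003], "yaw": 0},
    {"xyz": [-0.055, -0.005, 0.003], "yaw": 0},
    {"xyz": [-0.055, -0.005, 0.003], "yaw": 0},
    {"xyz": [-0.055, -0.005, 0.003], "yaw": 0},
    {"xyz": [-0.055, -0.005, 0.003], "yaw": 0},
    {"xyz": [-0.05, -0.005, 0.003], "yaw": 0},
    {"xyz": [-0.01, 0, 0], "yaw": -4},
    {"xyz": [0, 0, 0], "yaw": 0},
    {"xyz": [0, 0, 0], "yaw": 0},
    {"xyz": [0, 0, 0], "yaw": 0},
    {"xyz": [0, 0, 0], "yaw": 0}
  ]
}}

```text
clock: 38.55
tool_pos: [0.5489, -0.3145, 0.3566]
tool_rot: [-90.0, 0.0, 94.1]
wrist_force: [1.5, 0.1, 0.6]
width: 1.005
```

```bash
python3 - <<'E'
from h import *
c,im,P,hsv=shot('w14')
m=(P[...,2]>.078)&(P[...,2]<.092)&(abs(P[...,0]-.6)<.15)&(abs(P[...,1]+.32)<.15)
rect(c,m,.085,'rim',300)
m2=(P[...,2]>.007)&(P[...,2]<.06)&(P[...,0]>.25)&(P[...,0]<1)
rect(c,m2,.01,'blob',150)
print(np.nanmedian(P[m][:,2]))
E
```

```text
w14 38.55 [ 0.5489 -0.3145  0.3566] [-90.01   0.    94.07]
rim [ 0.62   -0.3617] [0.2051 0.2051] 4.3 px [271. 253.]
blob [ 0.875  -0.1389] [0.0436 0.0825] 43.9 px [417. 420.]
blob [ 0.8433 -0.2823] [0.0645 0.0645] 13.5 px [325. 397.]
blob [ 0.8353 -0.1651] [0.0299 0.1188] 39.0 px [408. 395.]
blob [ 0.8389 -0.3858] [0.1792 0.1167] 77.1 px [238. 392.]
blob [ 0.6792 -0.3601] [0.04   0.1255] 10.1 px [280. 286.]
blob [ 0.6555 -0.3665] [0.1809 0.2147] 4.4 px [273. 281.]
blob [ 0.611  -0.3699] [0.0828 0.13  ] 11.3 px [272. 231.]
blob [0.6435 0.0466] [0.1251 0.2147] 80.5 px [576. 277.]
blob [ 0.553  -0.4448] [0.0259 0.015 ] 4.5 px [210. 185.]
blob [ 0.5233 -0.3742] [0.0064 0.2159] 4.6 px [269. 166.]
blob [0.5938 0.0017] [0.1815 0.2776] 80.9 px [542. 211.]
blob [ 0.3661 -0.0159] [0.0371 0.1309] 0.0 px [575.  49.]
0.08316129040308623
```

```bash
python3 - <<'E'
from h import *
c,im,P,hsv=load('w14')
s,_=bot.get_image('scene')
cv2.imwrite('pics/comp.png',np.vstack([cv2.resize(im,(533,400)),cv2.resize(s[140:250,320:533],(533,275))[75:]]))
E
```

```text
(no output)
```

View pics/comp.png

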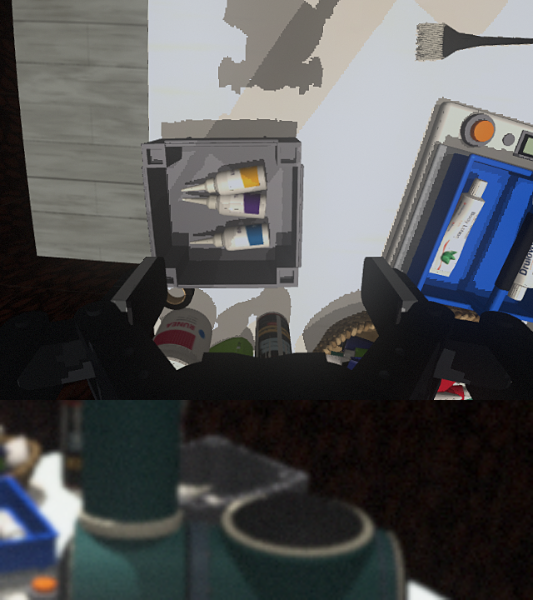

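The bin has been knocked to about (0.620, −0.362). Behind it there are only pots and bottles, no tubes. One closer measurement of the rim and sockets from the same geometry I used for the tray.

>>> {"name": "apply_moves", "arguments": {
  "motion": [
    {"xyz": [-0.03, 0.03, -0.0024], "yaw": 0},
    {"xyz": [-0.029, 0.032, -0.0024], "yaw": 0},
    {"xyz": [0, 0, 0], "yaw": 0},
    {"xyz": [0, 0, 0], "yaw": 0},
    {"xyz": [0, 0, 0], "yaw": 0},
    {"xyz": [0, 0, 0], "yaw": 0}
  ]
}}

```text
clock: 39.4
tool_pos: [0.5582, -0.3735, 0.2962]
tool_rot: [-90.1, 0.1, 94.1]
wrist_force: [0.8, 0.5, 0.0]
width: 0.999
```

```bash
python3 - <<'E'
from h import *
c,im,P,hsv=shot('w15')
m=(P[...,2]>.076)&(P[...,2]<.095)&(abs(P[...,0]-.62)<.13)&(abs(P[...,1]+.362)<.13)
rect(c,m,.085,'rim',300)
q=P[m];th=np.radians(4.3);ex=np.array([np.cos(th),np.sin(th)]);ey=np.array([-ex[1],ex[0]])
# socket centres: holes in rim mask of ~19.5 mm
mm=(m*255).astype(np.uint8);cs,h=cv2.findContours(mm,cv2.RETR_CCOMP,cv2.CHAIN_APPROX_NONE)
for k,hh in zip(cs,h[0]):
    if hh[3]>=0 and 100<cv2.contourArea(k)<6000:
        w=plane(c,k[:,0],.085)[:,:2].astype(np.float32);r=cv2.minAreaRect(w);print('hole',np.round(r[0],4),np.round(r[1],4),round(r[2],1))
E
```

```text
w15 39.4 [ 0.5582 -0.3735  0.2962] [-9.012e+01  9.000e-02  9.406e+01]
rim [ 0.6201 -0.3624] [0.2054 0.2053] 4.6 px [324. 265.]
hole [ 0.7094 -0.4384] [0.0161 0.0195] 4.6
hole [ 0.6963 -0.2735] [0.0161 0.0203] 3.7
hole [ 0.5441 -0.4515] [0.0188 0.0195] 4.0
hole [ 0.5308 -0.2867] [0.0196 0.02  ] 4.4
```

>>> {"name": "apply_moves", "arguments": {
  "motion": [
    {"xyz": [0, 0, 0], "yaw": 4.1},
    {"xyz": [0.0499, 0, -0.0089], "yaw": 0},
    {"xyz": [0.0499, 0, -0.0089], "yaw": 0},
    {"xyz": [0.0499, 0, -0.0089], "yaw": 0},
    {"xyz": [0.0499, 0, -0.0089], "yaw": 0},
    {"xyz": [0.0499, 0, -0.0089], "yaw": 0},
    {"xyz": [0.0499, 0, -0.0089], "yaw": 0},
    {"xyz": [0.0499, 0, -0.0089], "yaw": 0},
    {"xyz": [0.0499, 0, -0.0089], "yaw": 0},
    {"xyz": [0, 0, 0], "yaw": 9.4},
    {"xyz": [0, 0, 0], "yaw": 0},
    {"xyz": [0, 0, 0], "yaw": 0}
  ],
  "hand": 1
}}

```text
clock: 40.95
tool_pos: [0.6294, 0.0249, 0.2948]
tool_rot: [-90.0, 0.0, 80.6]
wrist_force: [0.0, -0.1, 0.8]
width: 0.998
```

>>> {"name": "apply_moves", "arguments": {
  "motion": [
    {"xyz": [0, 0.05, 0], "yaw": 0},
    {"xyz": [0, 0.05, 0], "yaw": 0},
    {"xyz": [0, 0, 0], "yaw": 0},
    {"xyz": [0, 0, 0], "yaw": 0},
    {"xyz": [0, 0, 0], "yaw": 0}
  ]
}}

```text
clock: 41.58
tool_pos: [0.6315, 0.0249, 0.1979]
tool_rot: [-90.3, -0.1, 80.5]
wrist_force: [0.9, -0.2, -0.2]
width: 0.999
```

>>> {"name": "apply_moves", "arguments": {
  "motion": [
    {"xyz": [0, 0, 0.001], "yaw": 0},
    {"xyz": [0, 0, 0], "yaw": 0},
    {"xyz": [0, 0, 0], "yaw": 0},
    {"xyz": [0, 0.03, 0], "yaw": 0},
    {"xyz": [0, 0.03, 0], "yaw": 0},
    {"xyz": [0, 0.025, 0], "yaw": 0},
    {"xyz": [0, 0.013, 0], "yaw": 0},
    {"xyz": [0, 0, 0], "yaw": 0},
    {"xyz": [0, 0, 0], "yaw": 0}
  ],
  "hand": 0
}}

```text
clock: 42.7
tool_pos: [0.6294, 0.0254, 0.0976]
tool_rot: [-90.1, -0.0, 80.5]
wrist_force: [1.2, 0.2, 0.4]
width: 0.501
```

>>> {"name": "apply_moves", "arguments": {
  "motion": [
    {"xyz": [0, 0, 0], "yaw": 0},
    {"xyz": [0, 0, 0], "yaw": 0},
    {"xyz": [0, 0, 0], "yaw": 0},
    {"xyz": [0, 0, 0], "yaw": 0},
    {"xyz": [0, 0, 0], "yaw": 0},
    {"xyz": [0, 0, 0], "yaw": 0},
    {"xyz": [0, 0, 0], "yaw": 0}
  ],
  "hand": -1,
  "squeeze": 100
}}

```text
clock: 43.58
tool_pos: [0.6294, 0.0253, 0.098]
tool_rot: [-90.1, -0.0, 80.5]
wrist_force: [-0.9, 0.4, 6.7]
width: 0.167
```

>>> {"name": "apply_moves", "arguments": {
  "motion": [
    {"xyz": [0, -0.01, 0], "yaw": 0},
    {"xyz": [0, -0.02, 0], "yaw": 0},
    {"xyz": [0, -0.025, 0], "yaw": 0},
    {"xyz": [0, -0.025, 0], "yaw": 0},
    {"xyz": [0, -0.015, 0], "yaw": 0},
    {"xyz": [0, -0.005, 0], "yaw": 0},
    {"xyz": [0, 0, 0], "yaw": 0}
  ]
}}

```text
clock: 44.45
tool_pos: [0.6282, 0.0254, 0.1962]
tool_rot: [-90.0, 0.0, 80.5]
wrist_force: [-0.1, 0.1, -4.6]
width: 0.169
```

>>> {"name": "apply_moves", "arguments": {
  "motion": [
    {"xyz": [-0.0141, 0, -0.002], "yaw": 0},
    {"xyz": [-0.03, 0, -0.0043], "yaw": 0},
    {"xyz": [-0.04, 0, -0.0057], "yaw": 0},
    {"xyz": [-0.045, 0, -0.0064], "yaw": 0},
    {"xyz": [-0.045, 0, -0.0064], "yaw": 0},
    {"xyz": [-0.045, 0, -0.0064], "yaw": 0},
    {"xyz": [-0.045, 0, -0.0064], "yaw": 0},
    {"xyz": [-0.045, 0, -0.0064], "yaw": 0},
    {"xyz": [-0.04, 0, -0.0057], "yaw": 0},
    {"xyz": [-0.025, 0, -0.0036], "yaw": 0},
    {"xyz": [-0.01, 0, -0.0014], "yaw": 0},
    {"xyz": [0, 0, 0], "yaw": 0}
  ]
}}

```text
clock: 45.95
tool_pos: [0.6189, -0.3623, 0.1959]
tool_rot: [-90.0, -0.1, 80.5]
wrist_force: [0.3, -0.7, -4.5]
width: 0.163
```

>>> {"name": "apply_moves", "arguments": {
  "motion": [
    {"xyz": [0, 0, 0], "yaw": -3},
    {"xyz": [0, 0, 0], "yaw": -4},
    {"xyz": [0, 0, 0], "yaw": -4},
    {"xyz": [0, 0, 0], "yaw": -3},
    {"xyz": [0, 0, 0], "yaw": 0},
    {"xyz": [0, 0, 0], "yaw": 0},
    {"xyz": [0, 0, 0], "yaw": 0}
  ]
}}

```text
clock: 46.82
tool_pos: [0.6192, -0.362, 0.1965]
tool_rot: [-90.0, -0.0, 94.5]
wrist_force: [0.5, -0.2, -4.5]
width: 0.166
```

```bash
python3 - <<'E'
from h import *
c,im,P,hsv=shot('w16')
o=bot.get_obs();print(o['width'],o['wrist_force'])
blue=(hsv[...,0]>100)&(hsv[...,0]<125)&(hsv[...,1]>120)
zt=o['tool_pos'][2]-.056+.055
m=blue&(abs(P[...,2]-zt)<.012)
rect(c,m,zt,'walltop',1000)
# bin front rim corner / recheck from top camera
t,im,d=grab('top','top4');Q=cloud(t,d)
mb=(Q[...,2]>.07)&(Q[...,2]<.1)&(abs(Q[...,0]-.6)<.15)&(abs(Q[...,1]+.36)<.15)
rect(t,mb,.085,'bin?',40)
# bin's front outer edge, seen by wrist cam below/ahead of tray
f=(P[...,2]>.07)&(P[...,2]<.095)&(P[...,0]<.56)&(abs(P[...,1]+.36)<.14);print(f.sum(), P[f][:,:2].min(0) if f.sum() else '')
E
```

```text
w16 46.83 [ 0.6192 -0.362   0.1965] [-9.000e+01 -1.000e-02  9.452e+01]
0.1620685353958568 [ 0.45184059  0.33814451 -3.88433442]
walltop [ 0.5851 -0.3088] [0.1457 0.0947] 4.5 px [522. 137.]
walltop [ 0.5942 -0.4193] [0.1465 0.0945] 4.5 px [109. 152.]
bin? [ 0.604  -0.2677] [0.1828 0.0214] 4.3 px [436. 212.]
0
```

Tray in hand measured square at 4.5° and centred on the TCP to within 1 mm. Lowering to just above the sockets, then slowly in.

>>> {"name": "apply_moves", "arguments": {
  "motion": [
    {"xyz": [-0.0005, 0.015, -0.0008], "yaw": 0},
    {"xyz": [0, 0.02, 0], "yaw": 0},
    {"xyz": [0, 0.012, 0], "yaw": 0},
    {"xyz": [0, 0.004, 0], "yaw": 0},
    {"xyz": [0, 0.003, 0], "yaw": 0},
    {"xyz": [0, 0.003, 0], "yaw": 0},
    {"xyz": [0, 0, 0], "yaw": 0},
    {"xyz": [0, 0, 0], "yaw": 0}
  ]
}}

```text
clock: 47.92
tool_pos: [0.6202, -0.3631, 0.14]
tool_rot: [-90.0, 0.0, 94.5]
wrist_force: [-0.2, -0.5, -4.0]
width: 0.166
```

>>> {"name": "apply_moves", "arguments": {
  "motion": [
    {"xyz": [0, 0.002, 0], "yaw": 0},
    {"xyz": [0, 0.002, 0], "yaw": 0},
    {"xyz": [0, 0.002, 0], "yaw": 0},
    {"xyz": [0, 0, 0], "yaw": 0},
    {"xyz": [0, 0, 0], "yaw": 0}
  ]
}}

```text
clock: 48.55
tool_pos: [0.6199, -0.3629, 0.1333]
tool_rot: [-90.0, -0.0, 94.5]
wrist_force: [-0.0, 0.4, -4.3]
width: 0.165
```

>>> {"name": "apply_moves", "arguments": {
  "motion": [
    {"xyz": [0, 0.0015, 0], "yaw": 0},
    {"xyz": [0, 0.001, 0], "yaw": 0},
    {"xyz": [0, 0, 0], "yaw": 0},
    {"xyz": [0, 0, 0], "yaw": 0}
  ]
}}

```text
clock: 49.05
tool_pos: [0.6199, -0.363, 0.1311]
tool_rot: [-90.0, 0.0, 94.5]
wrist_force: [-0.1, 1.4, -3.6]
width: 0.17
```

>>> {"name": "apply_moves", "arguments": {
  "motion": [
    {"xyz": [0, 0.001, 0], "yaw": 0},
    {"xyz": [0, 0.001, 0], "yaw": 0},
    {"xyz": [0, 0, 0], "yaw": 0},
    {"xyz": [0, 0, 0], "yaw": 0}
  ]
}}

```text
clock: 49.55
tool_pos: [0.6199, -0.363, 0.1311]
tool_rot: [-90.0, 0.0, 94.5]
wrist_force: [-4.8, 1.2, 5.9]
width: 0.166
```

>>> {"name": "apply_moves", "arguments": {
  "motion": [
    {"xyz": [0, 0, 0], "yaw": 0},
    {"xyz": [0, 0, 0], "yaw": 0},
    {"xyz": [0, 0, 0], "yaw": 0},
    {"xyz": [0, 0, 0], "yaw": 0},
    {"xyz": [0, -0.02, 0], "yaw": 0},
    {"xyz": [0, -0.04, 0], "yaw": 0},
    {"xyz": [0, -0.05, 0], "yaw": 0},
    {"xyz": [0, -0.05, 0.02], "yaw": 0},
    {"xyz": [0, -0.03, 0.04], "yaw": 0},
    {"xyz": [0, 0, 0], "yaw": 0},
    {"xyz": [0, 0, 0], "yaw": 0},
    {"xyz": [0, 0, 0], "yaw": 0}
  ],
  "hand": 0
}}

```text
clock: 51.05
tool_pos: [0.5602, -0.3671, 0.317]
tool_rot: [-89.9, -0.1, 94.5]
wrist_force: [0.4, -0.2, -0.3]
width: 0.5
```

```bash
python3 - <<'E'
from h import *
c,im,P,hsv=shot('w17')
blue=(hsv[...,0]>100)&(hsv[...,0]<125)&(hsv[...,1]>120)
m=blue&(P[...,2]>.11)&(P[...,2]<.15)&(abs(P[...,0]-.62)<.15)&(abs(P[...,1]+.36)<.15)
rect(c,m,.13,'walltop',500)
th=np.radians(4.5);R=np.array([[np.cos(th),-np.sin(th)],[np.sin(th),np.cos(th)]])
L=(P[...,:2]-np.array([.62,-.3627]))@R
for n,s in (('-x',(L[...,0]<-.09)&(L[...,0]>-.105)&(abs(L[...,1])<.09)),('+x',(L[...,0]>.09)&(L[...,0]<.105)&(abs(L[...,1])<.09)),('-y',(L[...,1]<-.09)&(L[...,1]>-.105)&(abs(L[...,0])<.09)),('+y',(L[...,1]>.09)&(L[...,1]<.105)&(abs(L[...,0])<.09))):
    k=s&blue&(P[...,2]>.12)&(P[...,2]<.15);print(n,k.sum(),np.median(P[k][:,2]).round(4))
g=(abs(L[...,0])<.05)&(abs(L[...,1])<.007)&(P[...,2]>.13);print('grip z',np.nanmedian(P[g][:,2]),'expect .156')
inside=(abs(L[...,0])<.092)&(abs(L[...,1])<.09)&(hsv[...,1]<90)&(P[...,2]>.08)&(P[...,2]<.15)&(hsv[...,2]>110)
n,lab,st,ce=cv2.connectedComponentsWithStats(inside.astype(np.uint8))
for i in range(1,n):
    if st[i,4]>400: q=L[lab==i];print('white',st[i,4],q.min(0).round(3),q.max(0).round(3),np.median(P[lab==i][:,2]).round(3))
E
```

```text
w17 51.05 [ 0.5602 -0.3671  0.317 ] [-89.89  -0.11  94.55]
walltop [ 0.7103 -0.3204] [0.0277 0.0559] 4.9 px [349. 376.]
walltop [ 0.7158 -0.3894] [0.0277 0.0519] 4.2 px [283. 376.]
walltop [ 0.5965 -0.3649] [0.1589 0.2067] 4.6 px [309. 221.]
-x 2011 0.1295
+x 1410 0.129
-y 1529 0.1293
+y 1172 0.1297
grip z 0.15554099350655892 expect .156
white 6048 [-0.091  0.034] [0.077 0.089] 0.106
white 3560 [-0.071 -0.085] [ 0.081 -0.038] 0.11
```

```bash
python3 -c "
from cell import bot
print(bot.finish_job())"
```

```text
the job is handed in; nothing more can be done
None
```

The job is done and handed in at about 51 s on the robot's clock; the hand-in gave no verdict.

I put the empty tray on the pan and let go. I pressed the tare button to its stop, about 18 N on the wrist. Both tubes found on the counter went into the tray, and I kept off it for about 3 s. I then carried the tray to the bin and lowered it into the sockets.

**The bin had moved:** at the second look it was about 4 cm from where I first measured it. I measured it again before placing the tray.

**Last checks:**
- All four wall tops read 129.0 to 129.7 mm (130 expected), and the grip top read 155.5 mm (156 expected), so the tray sits level and flush.
- Both tubes are inside the tray and the gripper is clear.

**Small problems along the way:**
- One move call was refused for a missing key.
- An early tray measurement used a camera pose taken while the arm was still settling, and I corrected it.
- While I was placing the first tube, the gripper lightly touched the tray's handle with about 8 N. The tray's position on the pan stayed within about 2 mm.
- I checked the final seating from wrist camera measurements only, because the picture views were used up.

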